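Gauge the seated cork in a clarinet barrel and record it on the bench rule

TASK

Take the steel depth rod from its stand, slide it into the bore of the upright clarinet barrel and push the loose cork slug in there all the way down until it bottoms firmly, without forcing it so hard that the cork is crushed. Leave the rod standing in the bore, read how much of it sticks out above the barrel's mouth, and slide the cursor of the bench rule to that same length. Leave the tenon cap and the pad gauge where they are.

Things in the scene. Friction and masses are not known exactly. Their poses are not given: they have to be found in the camera images.
- mouth (a point): Centre of the open mouth of the barrel's bore, 78 mm above the bench; z up, out of the bore. The bore is straight, 14.6 mm in diameter. A cork slug sits part-way down it, its top 14 to 46 mm below the mouth. Pushed 12 to 20 mm farther it bottoms on a hidden stop, its top then 34 to 58 mm below the mouth (different each time).
- rod_top (a point): Centre of the top end of the depth rod; z points up along the rod, out of this end. The rod is a plain round steel bar, 12 mm in diameter, 120 mm long, about 0.1 kg, with a chamfered foot and thin dark ring marks every 10 mm counted from the top. It starts upright in a wooden stand block (60 x 60 x 36 mm), its foot 10 mm above the bench.
- rod_mid (a point): Centre of the depth rod, 60 mm below its top; z points along the rod to its top.
- rod_foot (a point): Centre of the rod's lower end, 120 mm below its top; z points along the rod to its top.
- rule: Fixed steel bench rule, 180 x 56 x 12 mm; origin at the centre of its underside; x runs along the rule, away from the robot, in the direction of growing reading; z up. Dark tick marks every 10 mm along its +y edge, longer ones at 0, 50 and 100 mm.
- rule_zero (a point): The 0 mm tick mark of the rule, on its top face (12 mm above the bench), at the end nearer the robot.
- cursor (a joint): Reading of the brass cursor on the rule in metres, 0 to 0.12 (0.070 means 70 mm): the distance of its dark index line from the 0 mm tick, growing along the rule's +x. It slides with about 1.5 N of friction and stays where it is left. Starts at 0.004 to 0.03.
- cursor_grip (a point): Point to grip on the cursor's upright brass post: on its centre line, 48 mm above the bench, 14 mm below its top. The post is 14 x 14 mm, 36 mm tall, sides along the rule's x and y, on a carriage 36 x 22 mm whose top is 26 mm above the bench. It lies at the same place along the rule as the index line.
- cap_mid (a point): Centre (half-way up) of a loose rosewood tenon cap, 38 mm across, 36 mm tall, standing beyond the work. A bystander.
- gauge_mid (a point): Centre of a loose flat brass pad gauge, 99 x 34 x 4 mm (a strip with three discs), lying beyond the work. A bystander.
- rod: The depth rod (see rod_top); origin at its foot, z along it to its top. Over 20 N between rod and barrel or cork crushes the cork. Let go after pressing, the rod springs back up 1 to 2 mm with the cork to the seated place.
- barrel: Dark wooden tube with a steel ring at each end, 32 mm across, 66 mm tall, upright on a round steel base (80 mm across, 12 mm high); fixed. Origin: centre of the base's underside, z up. Its cork slug drags at 3.5 to 4.5 N when pushed slowly and stays about where left. At the stop the push rises by about 5 N per mm: 7 N or more, held 0.2 s at rest, shows it has bottomed.
There are look-alikes about, which are no part of the job. Of the things like the rule, leave any that is purple or red; of the rest the smaller one is meant.

How it is judged (in metres and radians):
On the way:
1. the rod, upright in the bore, presses the cork home against the stop: at least 7 N, at rest, for 0.2 s (horizontal distance between rod_foot and mouth below 0.005 m and z of rod_foot in the frame of mouth below -0.03 m and contact force between rod and barrel above 7 N and linear speed of rod below 0.012 m/s and angle between rod_top's own z axis and vertical below 0.12 rad), for 0.2 s.
At the end, for the whole second after the job is handed in: The cork has been pressed home; the rod stands released and at rest in the barrel's bore, on the seated cork (foot more than 30 mm below the mouth and within 5 mm of its axis, less than 8 degrees off upright), and the cursor's reading equals the rod's exposed length above the mouth within 3 mm (horizontal distance between rod_foot and mouth below 0.005 m and z of rod_foot in the frame of mouth below -0.03 m and angle between rod_top's own z axis and vertical below 0.14 rad and linear speed of rod below 0.01 m/s and contact force between rod and barrel above 0.2 N and ((z of rod_top in the frame of mouth between 0.05699 and 0.05901 m and value of joint cursor between 0.054 and 0.062 m) or (z of rod_top in the frame of mouth between 0.05899 and 0.06101 m and value of joint cursor between 0.056 and 0.064 m) or (z of rod_top in the frame of mouth between 0.06099 and 0.06301 m and value of joint cursor between 0.058 and 0.066 m) or (z of rod_top in the frame of mouth between 0.06299 and 0.06501 m and value of joint cursor between 0.06 and 0.068 m) or (z of rod_top in the frame of mouth between 0.06499 and 0.06701 m and value of joint cursor between 0.062 and 0.07 m) or (z of rod_top in the frame of mouth between 0.06699 and 0.06901 m and value of joint cursor between 0.064 and 0.072 m) or (z of rod_top in the frame of mouth between 0.06899 and 0.07101 m and value of joint cursor between 0.066 and 0.074 m) or (z of rod_top in the frame of mouth between 0.07099 and 0.07301 m and value of joint cursor between 0.068 and 0.076 m) or (z of rod_top in the frame of mouth between 0.07299 and 0.07501 m and value of joint cursor between 0.07 and 0.078 m) or (z of rod_top in the frame of mouth between 0.07499 and 0.07701 m and value of joint cursor between 0.072 and 0.08 m) or (z of rod_top in the frame of mouth between 0.07699 and 0.07901 m and value of joint cursor between 0.074 and 0.082 m) or (z of rod_top in the frame of mouth between 0.07899 and 0.08101 m and value of joint cursor between 0.076 and 0.084 m) or (z of rod_top in the frame of mouth between 0.08099 and 0.08301 m and value of joint cursor between 0.078 and 0.086 m) or (z of rod_top in the frame of mouth between 0.08299 and 0.08501 m and value of joint cursor between 0.08 and 0.088 m) or (z of rod_top in the frame of mouth between 0.08499 and 0.08701 m and value of joint cursor between 0.082 and 0.09 m) or (z of rod_top in the frame of mouth between 0.08699 and 0.08901 m and value of joint cursor between 0.084 and 0.092 m) or (z of rod_top in the frame of mouth between 0.08899 and 0.09101 m and value of joint cursor between 0.086 and 0.094 m))); the robot touches nothing.
It fails at once if the rod pushes the barrel or the cork with more than 20 N (cork crushed) (contact force between rod and barrel above 20 N).
It fails at once if the tenon cap is moved more than 20 mm (distance of cap_mid from where it was at the start of the episode above 0.02 m).
It fails at once if the pad gauge is moved more than 20 mm (distance of gauge_mid from where it was at the start of the episode above 0.02 m).
It also fails if it takes over 64 s, if anything falls off the work surface, if the arm or the gripper's body presses on something with over 40 N, if the wrist force passes 120 N, or if a joint passes its speed limit or range.

ROBOT

A 6-joint arm with a two-finger parallel gripper is mounted at the origin on the work surface. World frame = base frame: x ahead of the robot, y to its left, z up, the work surface at z = 0. Lengths are in mm, angles in degrees, forces in N, time in s.
With the tool pointing down it reaches from about 300 to 850 mm from the base axis. Payload 4.2 kg.
Tool frame: the origin (TCP) lies on the centre line of the jaws, within the pads' length; the fingertips stand 14 mm ahead of it and the grasp point (between the pads) lies 5 mm behind it; z points along the fingers, y is the direction in which the jaws open and shut (so a half turn about z gives the same grasp; the last joint's range is limited). The gripper opens to 91 mm and grips with 3 to 60 N. Pads are 32 mm wide; open, the fingers measure 118 mm over their backs; the gripper's body (76 mm by 178 mm) begins 60 mm behind the grasp point.
Start: joints at [-67.609, 18.312, 89.639, -0, 72.044, -1.146], TCP at [229.628, -527.178, 192.876] pointing down, gripper open.
Joint ranges: [-177.97, 177.97], [-48.28, 115.42], [12.27, 149.76], [-77.06, 257.06], [2.81, 150.46], [-146.56, 146.56]. Speed limits (degrees/s): [147.25, 147.25, 180, 180, 180, 180].

INTERFACE

Orientations are given as [roll, pitch, yaw] about the fixed x, y, z axes, in that order (R = Rz(yaw) Ry(pitch) Rx(roll)).
In Python, from workcell import env gives the robot as it stands.
- The arm moves only by the tool play_rows, never from a script. Its argument "increments" is a list of rows, each a list of 5 numbers: the shift along the world's x, y, z in mm, then the turn about the world's z in degrees, then the closure, from 0 (fully open) to 1 (shut). In form: [[x, y, z, yaw, fingers], ...]. A call has 1 to 20 rows; each row shifts and turns the commanded pose from where the row before left it; what a row does not reach is not made up. A row lasts 1/8 s, in which the tool goes at most 62.5 mm and 10.7 degrees, less where a joint would pass 70% of its speed; a pose out of reach is approached as far as the arm can. A call is refused whole if a number of a shift passes 62.5 or a number of a turn 10.7, either way. A call with a gripper value outside its range is refused whole. The fingers move at their own pace and stop on an object; "newtons" is the grip in N (left out, the last holds). Time passes only in rows, so rows that do not move let the fingers close. It gives the time, the measured TCP pose, the force and the opening at its end, in the units of the state.
- env.state(): the state, without advancing time (a new reading comes with each control period).
- env.grab_frame(name): name is "scene" or "top" or "wrist"; returns the picture (480x640x3 uint8, red, green, blue); there is no depth.
- env.calibration(name): a dict with "fx", "fy", "cx", "cy" (pixels), "dist_coeffs" ([k1, k2, p1, p2, k3] as OpenCV has them; the pictures are not rectified), "R" (3x3) and "t" (3): a world point X has camera coordinates R X + t; the wrist camera has in their place "hand_eye" (4x4, takes a point from camera to tool coordinates, whose origin is the TCP and whose axes are the flange's). Camera axes: x right, y down, z forward; pixel columns grow to the right and rows downward; lengths in mm; the calibration is good to about 2 mm. A picture is of the moment at which its call begins: read the wrist's pose just before it. calibration takes no time and is no camera call.
- env.job_done(): hands the job in, once; it reports no verdict.
The state is a dict: "time_s": time; "qpos": joint angles; "qvel": joint speeds; "effort": joint torques, N m; "ee_pos": TCP position; "ee_rot": TCP orientation; "force": force on the tool from outside, world axes, zero at the start; "torque": the same for the moment, N m; "gripper_width": finger opening in mm.
Only numpy, scipy, OpenCV 4.12 (cv2) and the standard library are available. Lean on these libraries where they do the work, as an engineer would, in place of code of your own. Each camera call takes 0.05 s, during which the arm holds its last target.

## Working session

There is one attempt and no reset: what is moved stays moved. The work goes in short steps, Python scripts to look and compute and a tool call to move; the robot and the scene stay as the last step left them, time stands still between calls to the robot, and variables do not carry over. Pictures are saved under pics/ and viewed, and the job is handed in when it is done.

Besides the shell and the picture viewer there is one more tool, called after "Call:" by a JSON object that holds its "fn" and its "kwargs", one argument or row to a line. play_rows: Moves the arm, as the interface text tells. Its arguments: {"type":"object","properties":{"increments":{"type":"array"},"newtons":{"type":"number"}},"required":["increments"]}

```bash
mkdir -p pics; ls
cat > h.py <<'E'
import numpy as np, cv2, json
from workcell import env
def save(name,im): cv2.imwrite('pics/'+name+'.png',cv2.cvtColor(im,cv2.COLOR_RGB2BGR))
def KD(c): return np.array([[c['fx'],0,c['cx']],[0,c['fy'],c['cy']],[0,0,1.]]),np.array(c['dist_coeffs'],float)
E
python3 - <<'E'
from h import *
s=env.state(); print(s)
for n in ['scene','top','wrist']:
    c=env.calibration(n); print(n,{k:np.round(np.array(v),4).tolist() for k,v in c.items()})
    save(n+'0',env.grab_frame(n))
E
```

```text
pics
{'time_s': 0.0, 'qpos': array([-6.76069871e+01,  1.83527756e+01,  8.97085717e+01, -2.14994415e-03,
        7.20412737e+01, -1.14611191e+00]), 'qvel': array([-0.01110864,  0.03585479, -0.01581726,  0.02822223,  0.07354426,
       -0.03649533]), 'effort': array([ 1.41733672e-03, -4.12450254e+01, -2.31973743e+01,  7.26665184e-02,
        4.54784813e-02, -1.42946469e-04]), 'ee_pos': array([ 229.4197459 , -526.65308783,  191.99425094]), 'ee_rot': array([-1.79897359e+02, -9.03702361e-06,  2.35397895e+01]), 'force': array([ 0.56638506, -0.28573359, -0.72610505]), 'torque': array([-0.00332899,  0.0062058 ,  0.00949913]), 'gripper_width': 91.39773649048436}
scene {'fx': 622.1418, 'fy': 622.1418, 'cx': 321.2581, 'cy': 243.512, 'dist_coeffs': [-0.1153, 0.0, 0.0, 0.0, 0.0], 'R': [[-0.8891, 0.4577, 0.0011], [0.239, 0.4662, -0.8518], [-0.3903, -0.7571, -0.5239]], 't': [455.7499, -37.2852, 1555.1255]}
top {'fx': 439.3857, 'fy': 439.3857, 'cx': 324.13, 'cy': 241.361, 'dist_coeffs': [-0.108, 0.0, 0.0, 0.0, 0.0], 'R': [[-0.004, -0.9999, -0.0117], [-0.9993, 0.0044, -0.0371], [0.0372, 0.0115, -0.9992]], 't': [27.7658, 519.2533, 1220.9607]}
wrist {'fx': 359.5917, 'fy': 359.5917, 'cx': 321.0423, 'cy': 236.4629, 'dist_coeffs': [-0.0586, 0.0, 0.0, 0.0, 0.0], 'hand_eye': [[0.0001, -0.9551, -0.2963, 84.965], [1.0, 0.0002, -0.0006, 0.9169], [0.0006, -0.2963, 0.9551, -192.563], [0.0, 0.0, 0.0, 1.0]]}
```

View pics/scene0.png

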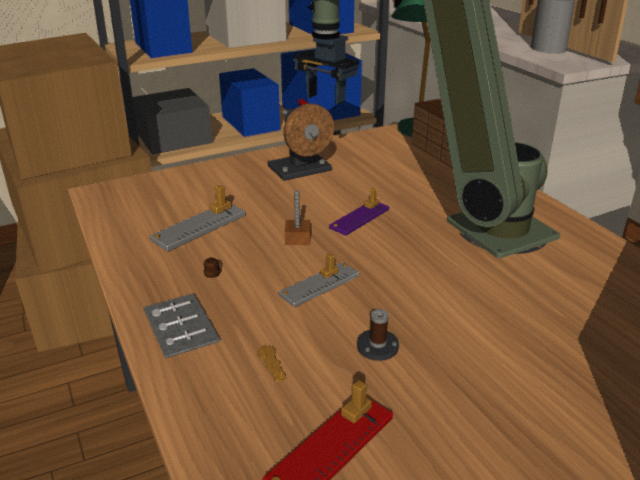

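View pics/top0.png

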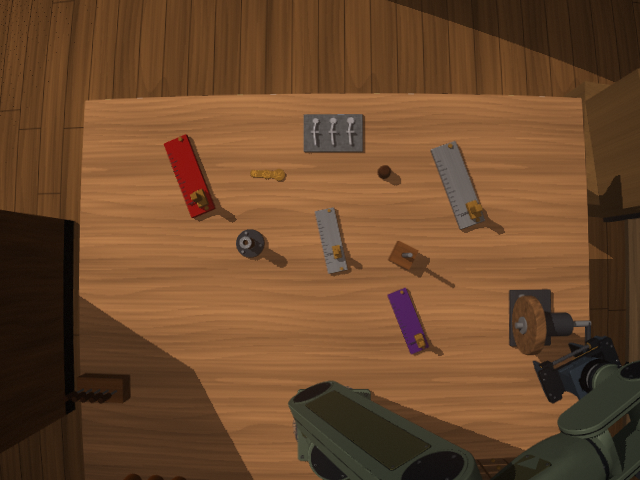

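View pics/wrist0.png

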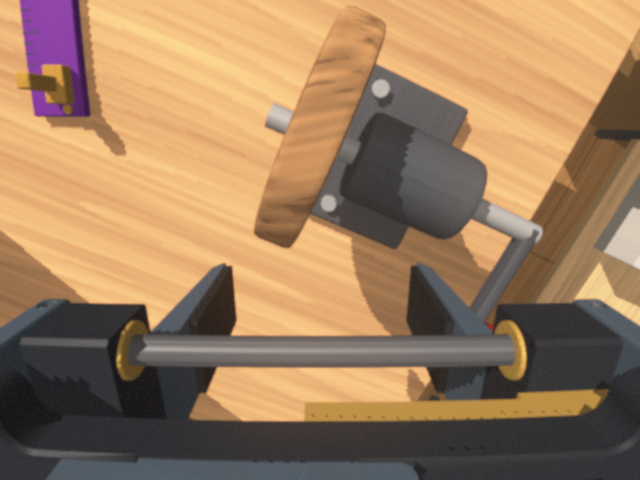

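The scene and top views show these candidates for the rule:
- Small grey: scene (318,283), top (331,241).
- Larger grey: scene (198,226), top (457,185).
- Purple: top (408,321).
- Red: top (190,175).

I'm choosing the small grey. There is only one rod, at scene (297,210) and top (406,258), and one barrel, at scene (378,335) and top (250,243). I'll check the choice in close crops.

Run:
```python
import cv2,numpy as np
s=cv2.imread('pics/scene0.png');t=cv2.imread('pics/top0.png')
def cr(im,x,y,w,h,k): return cv2.resize(im[y:y+h,x:x+w],None,fx=k,fy=k,interpolation=cv2.INTER_CUBIC)
cv2.imwrite('pics/cs.png',cr(s,270,180,140,110,5.7) [:600,:800])
cv2.imwrite('pics/cs2.png',cr(s,270,270,140,100,5.7)[:600,:800])
cv2.imwrite('pics/ct.png',cr(t,230,200,200,90,4))
```

```text
(no output)
```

View pics/cs.png

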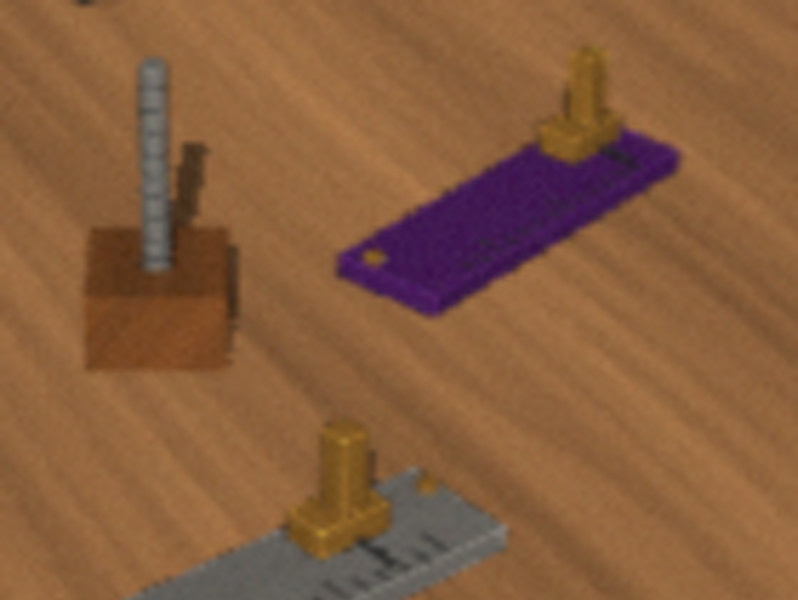

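View pics/cs2.png

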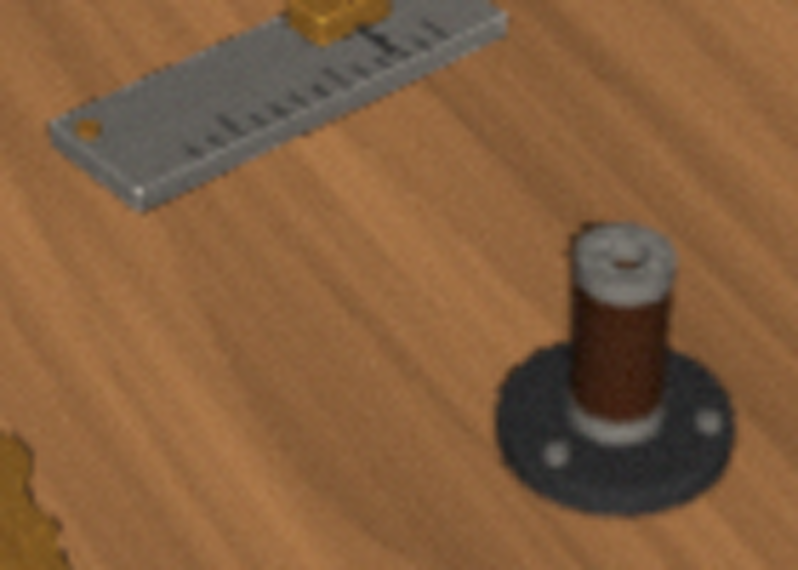

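View pics/ct.png

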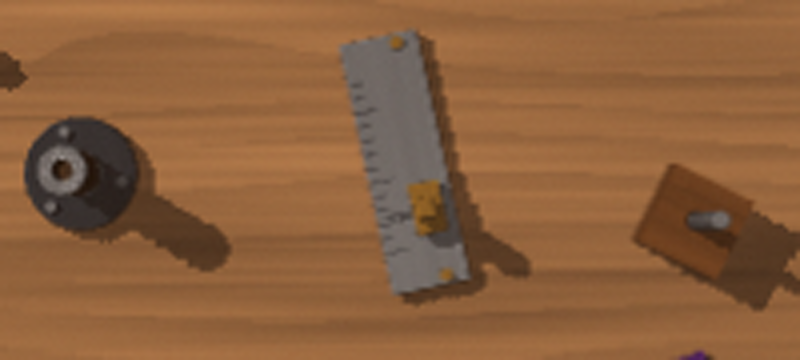

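The crops confirm the small grey rule, with ticks and a cursor near 10–20 mm, the rod in its block and the barrel. Next I'll triangulate rough positions from both fixed views.

```bash
cat >> h.py <<'E'
def ray(name,px,st=None):
    c=env.calibration(name); K,D=KD(c)
    u=cv2.undistortPoints(np.array([[px]],float),K,D)[0,0]; d=np.array([u[0],u[1],1.])
    if name=='wrist':
        T=wristT(st); R=T[:3,:3]; o=T[:3,3]; d=R@d
    else:
        R=np.array(c['R']);t=np.array(c['t']); o=-R.T@t; d=R.T@d
    return o,d/np.linalg.norm(d)
def wristT(st):
    from scipy.spatial.transform import Rotation as Ro
    T=np.eye(4);T[:3,:3]=Ro.from_euler('xyz',st['ee_rot'],degrees=True).as_matrix();T[:3,3]=st['ee_pos']
    return T@np.array(env.calibration('wrist')['hand_eye'])
def tri(rays):
    A=np.zeros((3,3));b=np.zeros(3)
    for o,d in rays:
        P=np.eye(3)-np.outer(d,d);A+=P;b+=P@o
    X=np.linalg.solve(A,b); r=[np.linalg.norm((np.eye(3)-np.outer(d,d))@(X-o)) for o,d in rays]
    return X,np.array(r)
def atz(r,z): o,d=r; return o+d*(z-o[2])/d[2]
def proj(name,X,st=None):
    c=env.calibration(name);K,D=KD(c)
    if name=='wrist':
        T=np.linalg.inv(wristT(st));R=T[:3,:3];t=T[:3,3]
    else: R=np.array(c['R']);t=np.array(c['t'])
    return cv2.projectPoints(np.atleast_2d(np.array(X,float)),cv2.Rodrigues(R)[0],t,K,D)[0][:,0]
E
python3 - <<'E'
from h import *
np.set_printoptions(precision=1,suppress=True)
for n,a,b in [('rodtop',(296.7,191.5),(410.5,255)),('mouth',(379.6,315.0),(245.5,242.5)),('curtop',(330.5,255.3),(337,251))]:
    print(n,*tri([ray('scene',a),ray('top',b)]))
# rule corners top view z=12
for p in [(315.3,211.5),(333.8,207.5),(331,274),(347.5,269.5)]: print(atz(ray('top',p),12))
# stand block corners z=36
for p in [(398.5,240.8),(418.3,251),(409.5,269.8),(388.5,260.3)]: print(atz(ray('top',p),36))
E
```

```text
rodtop [ 478.4 -194.3  126.6] [1.1 1.1]
mouth [514.2 234.9  75.2] [0.7 0.7]
curtop [489.1  -8.2  59.3] [2.7 2.7]
[603.2  50.   12. ]
[614.2  -2.   12. ]
[428.1   6.7  12. ]
[440.4 -39.3  12. ]
[ 519.  -178.9   36. ]
[ 490.8 -233.3   36. ]
[ 439.3 -208.4   36. ]
[ 465.7 -150.9   36. ]
```

Call:
{"fn": "play_rows", "kwargs": {
  "increments": [
    [0, 0, 60, 0, 0],
    [25, 33, 0, 8, 0],
    [25, 33, 0, 8, 0],
    [25, 33, 0, 8, 0],
    [25, 33, 0, 8, 0],
    [25, 33, 0, 8, 0],
    [25, 33, 0, 8, 0],
    [25, 33, 0, 8, 0],
    [25, 33, 0, 8, 0],
    [25, 33, 0, 8, 0],
    [24, 36, 0, 8, 0],
    [0, 0, 0, 0, 0],
    [0, 0, 0, 0, 0]
  ]
}}

```text
time_s: 1.78
ee_pos: [478.2, -194.5, 252.6]
ee_rot: [-179.9, 0.0, 103.5]
force: [-0.4, -0.7, 0.0]
gripper_width: 91.0
```

Run:
```python
from h import *
s=env.state(); print(s['ee_pos'],s['ee_rot'],s['qpos'],s['force'],s['time_s'])
im=env.grab_frame('wrist');save('w1',im)
np.save('s1.npy',s,allow_pickle=True)
for X in [(478,-194,130),(478,-194,36)]: print(proj('wrist',X,s))
```

```text
[ 478.18701315 -194.47832125  252.61282974] [-1.79947008e+02  6.78169105e-03  1.03500106e+02] [-2.33823042e+01  1.10849455e+01  9.09628357e+01 -3.80618427e-02
  7.79905376e+01 -3.68744747e+01] [-0.3968474  -0.66380133  0.03479134] 1.775
[[320.2743705  221.12200892]]
[[320.44649635 200.32876588]]
```

View pics/w1.png

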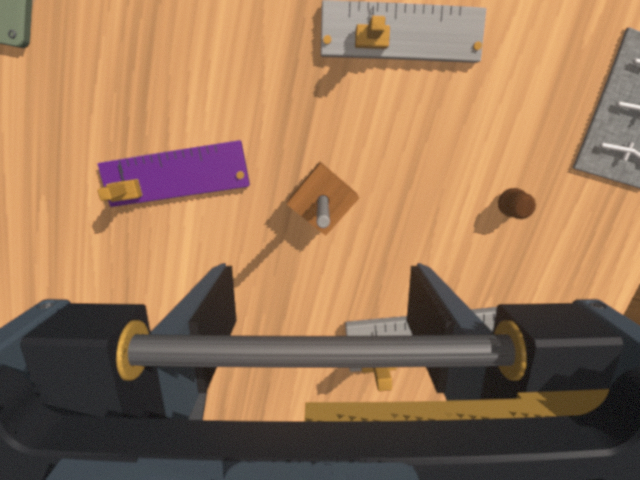

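Run:
```python
import cv2
im=cv2.imread('pics/w1.png')[155:240,280:370]
cv2.imwrite('pics/w1c.png',cv2.resize(im,None,fx=7,fy=7,interpolation=cv2.INTER_CUBIC))
```

```text
(no output)
```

View pics/w1c.png

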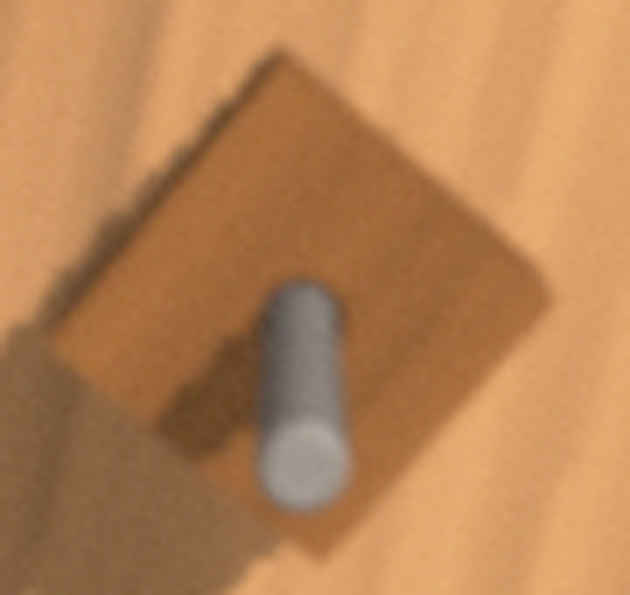

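The wrist view shows the rod top at (323.2,221) and its base at about (323,198), so it stands upright. I'll combine this with the earlier rays.

Run:
```python
from h import *
np.set_printoptions(precision=1,suppress=True)
s=np.load('s1.npy',allow_pickle=True).item()
r=ray('wrist',(323.2,221),s); print(atz(r,130)); print(tri([r,ray('scene',(296.7,191.5)),ray('top',(410.5,255))]))
print(tri([r,ray('scene',(296.7,191.5))]))
```

```text
[ 480.5 -193.3  130. ]
(array([ 479.3, -193.9,  127.1]), array([1.4, 1.8, 0.8]))
(array([ 479.4, -193.1,  127.6]), array([1.5, 1.5]))
```

Call:
{"fn": "play_rows", "kwargs": {
  "increments": [
    [1, 0.5, -40, 0, 0],
    [1, 0.5, -40, 0, 0],
    [0, 0, -40, 0, 0],
    [0, 0, -32, 0, 0],
    [0, 0, 0, 0, 0.3],
    [0, 0, 0, 0, 1],
    [0, 0, 0, 0, 1],
    [0, 0, 0, 0, 1],
    [0, 0, 0, 0, 1],
    [0, 0, 0, 0, 1]
  ],
  "newtons": 25
}}

```text
time_s: 3.08
ee_pos: [480.7, -193.1, 101.1]
ee_rot: [180.0, 0.0, 103.5]
force: [-0.6, 1.1, -0.5]
gripper_width: 33.8
```

Run:
```python
from h import *
s=env.state(); print(s['ee_pos'],s['ee_rot'],s['force'],s['torque'],s['time_s'],s['gripper_width'])
im=env.grab_frame('wrist');save('w2',im)
save('s2',env.grab_frame('scene'))
print(env.state()['force'])
```

```text
[ 480.74283312 -193.13564374  101.09983059] [1.79975860e+02 1.46534960e-02 1.03545668e+02] [-0.62876643  1.09320503 -0.48885894] [ 0.01190709 -0.14027057  0.00988241] 3.075 33.79859450673505
[ 0.7067708  -0.64539882 -0.16366044]
```

View pics/w2.png

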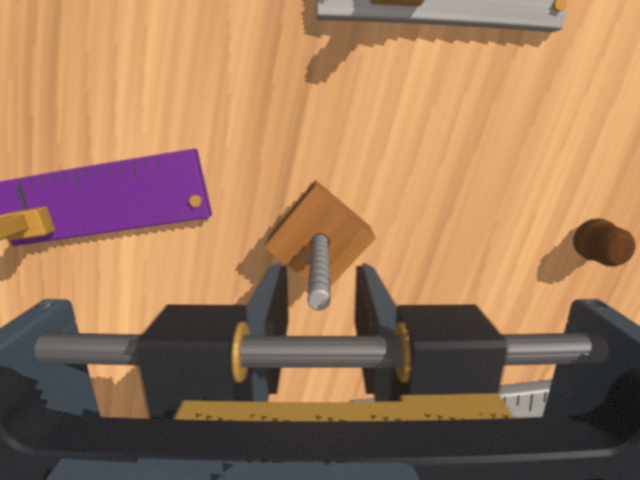

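The jaws are still closing, with the rod centred between the pads at about (319,298). I'll wait for contact.

Call:
{"fn": "play_rows", "kwargs": {
  "increments": [
    [0, 0, 0, 0, 1],
    [0, 0, 0, 0, 1],
    [0, 0, 0, 0, 1],
    [0, 0, 0, 0, 1],
    [0, 0, 0, 0, 1]
  ]
}}

```text
time_s: 3.8
ee_pos: [480.6, -193.2, 100.9]
ee_rot: [180.0, -0.0, 103.5]
force: [-0.4, -0.2, 0.3]
gripper_width: 10.3
```

Run:
```python
from h import *
s=env.state(); print(s['ee_pos'],s['ee_rot'],s['force'],s['torque'],s['time_s'],s['gripper_width'])
im=env.grab_frame('wrist');save('w3',im[180:420,190:450].repeat(3,0).repeat(3,1)[:600])
```

```text
[ 480.60236431 -193.17790608  100.85901476] [ 1.79996781e+02 -1.72966166e-03  1.03536018e+02] [-0.41853532 -0.16852833  0.32015559] [ 0.01072172 -0.06656995  0.00614494] 3.8 10.323297498807237
```

View pics/w3.png

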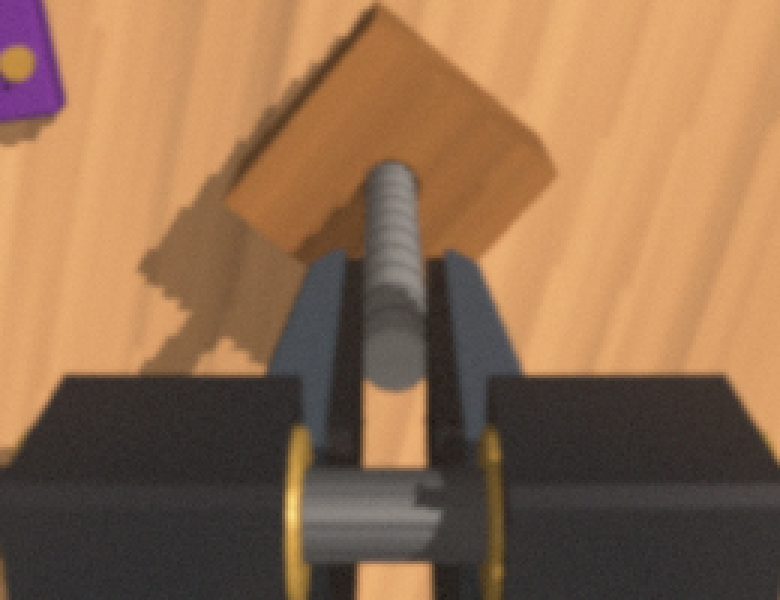

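The rod is gripped. Now I'll lift it and carry it to just short of the barrel.

Call:
{"fn": "play_rows", "kwargs": {
  "increments": [
    [0, 0, 25, 0, 1],
    [0, 0, 40, 0, 1],
    [0, 0, 45, 0, 1],
    [3, 40, 0, 0, 1],
    [3, 40, 0, 0, 1],
    [3, 40, 0, 0, 1],
    [4, 40, 0, 0, 1],
    [4, 40, 0, 0, 1],
    [4, 40, 0, 0, 1],
    [4, 40, 0, 0, 1],
    [4, 40, 0, 0, 1],
    [4, 40, 0, 0, 1],
    [0, 38, 0, 0, 1],
    [0, 0, 0, 0, 1],
    [0, 0, 0, 0, 1],
    [0, 0, 0, 0, 1]
  ]
}}

```text
time_s: 5.85
ee_pos: [513.6, 203.9, 210.9]
ee_rot: [-180.0, 0.0, 103.5]
force: [-0.4, 0.3, -0.2]
gripper_width: 10.2
```

Run:
```python
from h import *
s=env.state(); print(s['ee_pos'],s['ee_rot'],s['force'],s['torque'],s['time_s'],s['gripper_width'])
im=env.grab_frame('wrist');save('w4',im); np.save('s4.npy',s,allow_pickle=True)
save('sc4',env.grab_frame('scene')); save('t4',env.grab_frame('top'))
p=s['ee_pos']
print(proj('wrist',[p+[0,0,-91],p+[0,0,29],[514,235,78]],s),proj('scene',[p+[0,0,-91],p+[0,0,29],[514,235,78]]))
```

```text
[513.55697927 203.85769433 210.87590287] [-1.79989854e+02  1.76633410e-02  1.03473668e+02] [-0.44713101  0.29771573 -0.17697446] [ 0.0108421  -0.04721699 -0.00694334] 5.85 10.244190789555347
[[320.19547651 231.53515674]
 [319.82260788 299.02857485]
 [328.69902018 186.65606416]] [[371.81805293 286.31648167]
 [374.87204418 229.71884853]
 [379.38713272 313.81659661]]
```

View pics/w4.png

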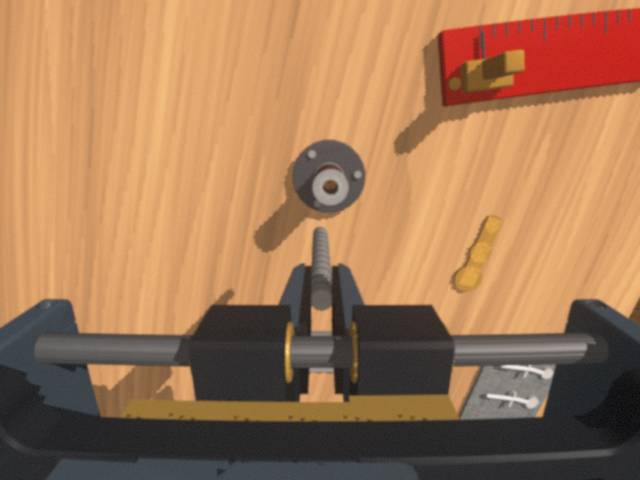

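View pics/sc4.png

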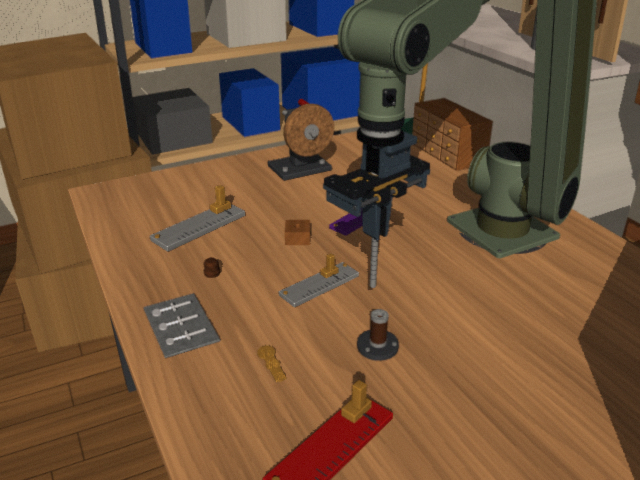

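Run:
```python
import cv2
im=cv2.imread('pics/w4.png')[135:315,280:380]
cv2.imwrite('pics/w4c.png',cv2.resize(im[:80],None,fx=7,fy=7,interpolation=cv2.INTER_CUBIC))
cv2.imwrite('pics/w4d.png',cv2.resize(im[80:],None,fx=6,fy=6,interpolation=cv2.INTER_CUBIC))
im=cv2.imread('pics/sc4.png')[225:345,350:410]
cv2.imwrite('pics/sc4c.png',cv2.resize(im,None,fx=5,fy=5,interpolation=cv2.INTER_CUBIC))
```

```text
(no output)
```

View pics/w4c.png

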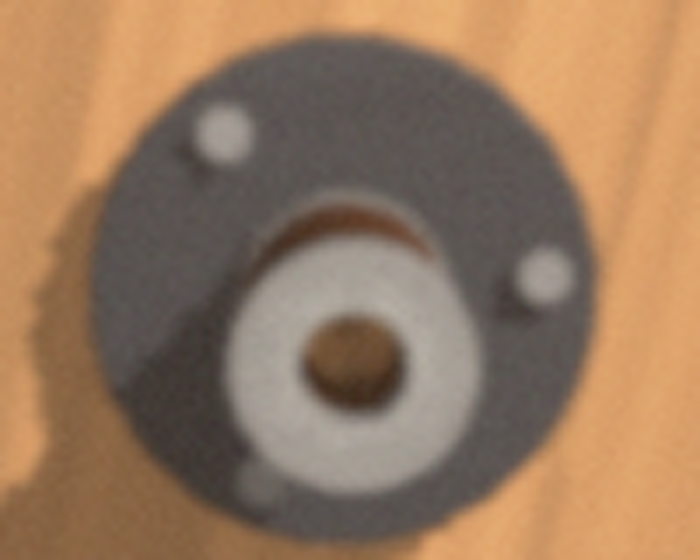

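View pics/w4d.png

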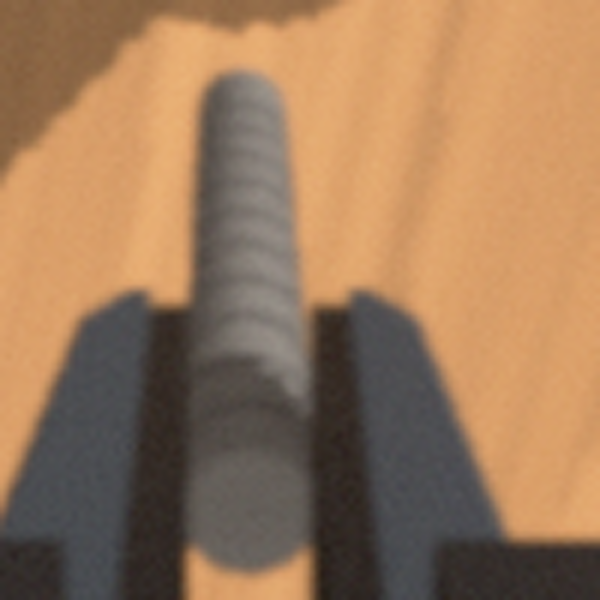

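View pics/sc4c.png

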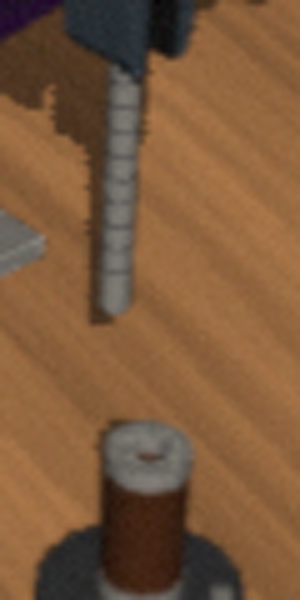

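Run:
```python
from h import *
np.set_printoptions(precision=2,suppress=True)
s=np.load('s4.npy',allow_pickle=True).item();p=s['ee_pos']
m=ray('wrist',(330.1,186.6),s)
f=ray('wrist',(320.3,232.3),s)
# scene: mouth, foot px
ms=(350+149.5/5-.4,225+455/5-.4); fs=(350+116/5-.4,225+305/5-.4)
print(ms,fs)
print('mouth',atz(m,78),tri([m,ray('scene',ms)])); print('foot',atz(f,p[2]-91),tri([f,ray('scene',fs)]))
r=ray('wrist',(321,299.6),s); print('top',atz(r,p[2]+29))
print('wrist diff',atz(m,78)-atz(f,p[2]-91)); print('scene diff',atz(ray('scene',ms),78)-atz(ray('scene',fs),p[2]-91))
t=cv2.imread('pics/t4.png')[200:290,220:320]; cv2.imwrite('pics/t4c.png',cv2.resize(t,None,fx=6,fy=6,interpolation=cv2.INTER_CUBIC))
```

```text
(379.5, 315.6) (372.8, 285.6)
mouth [515.23 235.35  78.  ] (array([514.79, 235.41,  74.71]), array([0.86, 0.86]))
foot [513.79 203.24 119.88] (array([512.99, 204.56, 122.13]), array([0.9, 0.9]))
top [514.21 203.68 239.88]
wrist diff [  1.43  32.11 -41.88]
scene diff [  5.81  36.83 -41.88]
```

View pics/t4c.png

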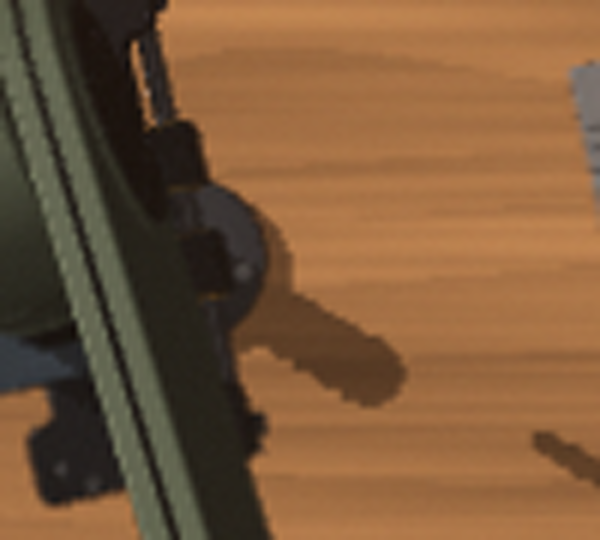

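The wrist view shows the mouth at (330.1,186.6) and the foot at (320.3,232.3), so the shift is about (+1.4, +32) mm. I'll go above the mouth and look again.

Call:
{"fn": "play_rows", "kwargs": {
  "increments": [
    [1.4, 16, 0, 0, 1],
    [0, 16, -10, 0, 1],
    [0, 0, -24, 0, 1],
    [0, 0, 0, 0, 1],
    [0, 0, 0, 0, 1]
  ]
}}

```text
time_s: 6.62
ee_pos: [515.2, 237.5, 177.1]
ee_rot: [180.0, -0.0, 103.6]
force: [0.6, 0.8, -0.3]
gripper_width: 10.1
```

Run:
```python
from h import *
s=env.state(); print(s['ee_pos'],s['ee_rot'],s['force'],s['torque'],s['time_s'],s['gripper_width'])
im=env.grab_frame('wrist');save('w5',im); np.save('s5.npy',s,allow_pickle=True)
sc=env.grab_frame('scene');save('sc5',sc)
bg=lambda i:cv2.cvtColor(i,cv2.COLOR_RGB2BGR)
cv2.imwrite('pics/w5c.png',cv2.resize(bg(im[170:270,270:380]),None,fx=6,fy=6,interpolation=cv2.INTER_CUBIC))
cv2.imwrite('pics/sc5c.png',cv2.resize(bg(sc[270:360,340:420]),None,fx=6,fy=6,interpolation=cv2.INTER_CUBIC))
p=s['ee_pos'];print(proj('wrist',[p+[0,0,-91],p+[0,0,29]],s),proj('scene',[p+[0,0,-91],p+[0,0,29]]))
```

```text
[515.24330204 237.49882951 177.13053313] [ 1.79970345e+02 -1.12105609e-02  1.03565005e+02] [ 0.62725849  0.82047291 -0.28762453] [-0.01299458 -0.1008514   0.0044507 ] 6.625 10.144261659039334
[[320.11836929 231.58807883]
 [319.86232741 299.00190832]] [[379.76016192 311.23334294]
 [383.35982452 255.74147617]]
```

View pics/w5c.png

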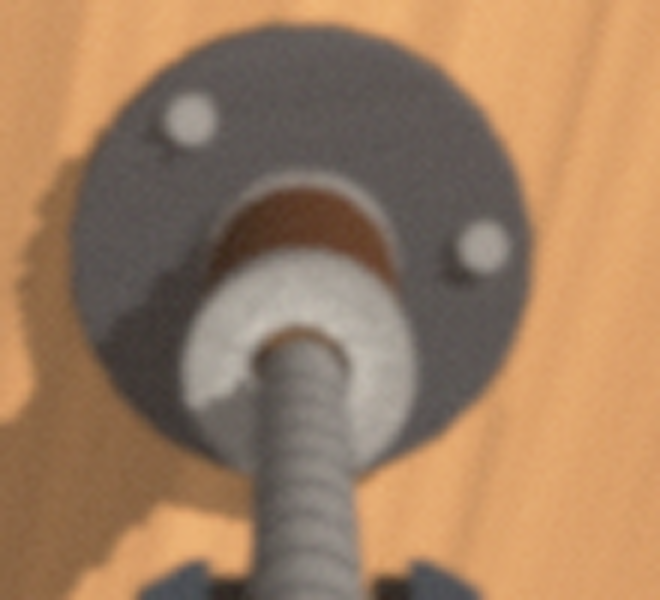

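View pics/sc5c.png

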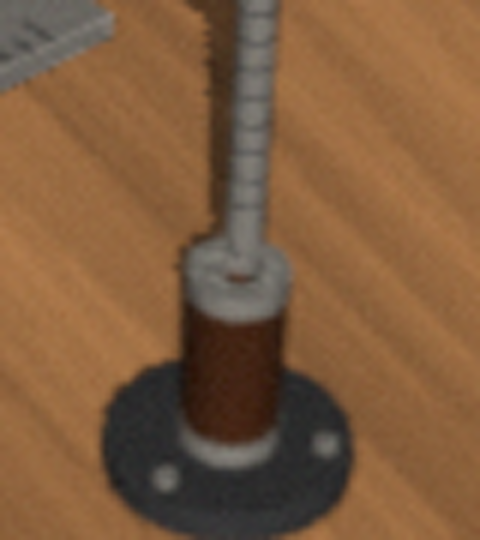

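Run:
```python
from h import *
np.set_printoptions(precision=2,suppress=True)
s=np.load('s5.npy',allow_pickle=True).item();p=s['ee_pos']
c=lambda u,v:(270+(u+.5)/6-.5,170+(v+.5)/6-.5)
m=atz(ray('wrist',c(299,370),s),78)
f=atz(ray('wrist',c(303,376),s),p[2]-91)
print(m,f,m-f)
q=env.state();print(q['ee_pos'])
for z in (78,):
  for X in [np.array([m[0],m[1],z])]:
    a=np.linspace(0,2*np.pi,60)
    im=cv2.imread('pics/w5.png');k=6
    im=cv2.resize(im,None,fx=k,fy=k,interpolation=cv2.INTER_CUBIC)
    def circ(X,r,col):
        pts=np.c_[X[0]+r*np.cos(a),X[1]+r*np.sin(a),np.full(60,X[2])]
        u=(proj('wrist',pts,s)+.5)*k-.5
        cv2.polylines(im,[u.astype(int).reshape(-1,1,2)],True,col,1)
    circ(X,16,(0,0,255));circ(X,7.3,(0,255,0));circ(f,6,(255,0,0));circ(f+[0,0,20],6,(255,255,0))
    cv2.imwrite('pics/w5o.png',im[170*6:270*6,270*6:380*6])
```

```text
[515.15 235.31  78.  ] [515.35 236.94  86.13] [-0.2  -1.63 -8.13]
[515.6  237.28 177.75]
```

View pics/w5o.png

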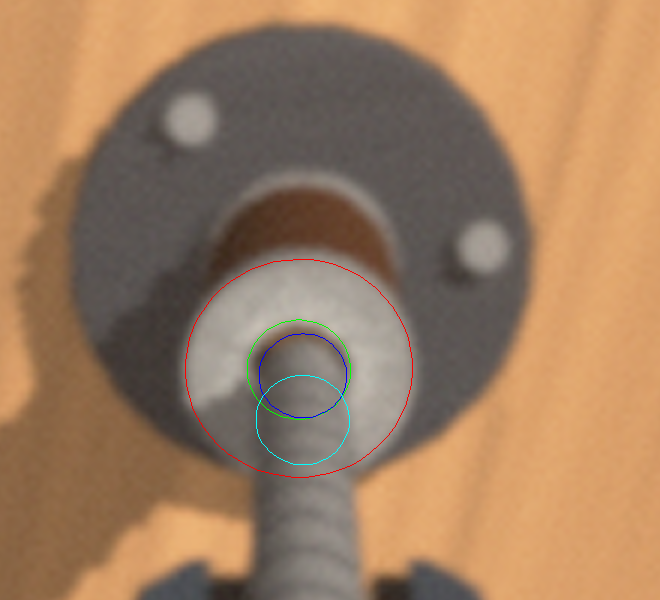

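Run:
```python
from h import *
s=np.load('s4.npy',allow_pickle=True).item()
a=np.linspace(0,2*np.pi,60);k=9
im=cv2.resize(cv2.imread('pics/w4.png'),None,fx=k,fy=k,interpolation=cv2.INTER_CUBIC)
def circ(X,r,col):
    pts=np.c_[X[0]+r*np.cos(a),X[1]+r*np.sin(a),np.full(60,X[2])]
    u=(proj('wrist',pts,s)+.5)*k-.5
    cv2.polylines(im,[u.astype(int).reshape(-1,1,2)],True,col,1)
X=[515.2,235.35,78]
circ(X,16,(0,0,255));circ(X,7.3,(0,255,0))
circ([X[0],X[1],12],40,(255,0,0)); circ([X[0],X[1],12],16,(255,255,0))
cv2.imwrite('pics/w4o.png',im[137*k:217*k,288*k:372*k][:600,:800] if 0 else cv2.resize(im[137*k:217*k,288*k:372*k],None,fx=.83,fy=.83))
```

```text
(no output)
```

View pics/w4o.png

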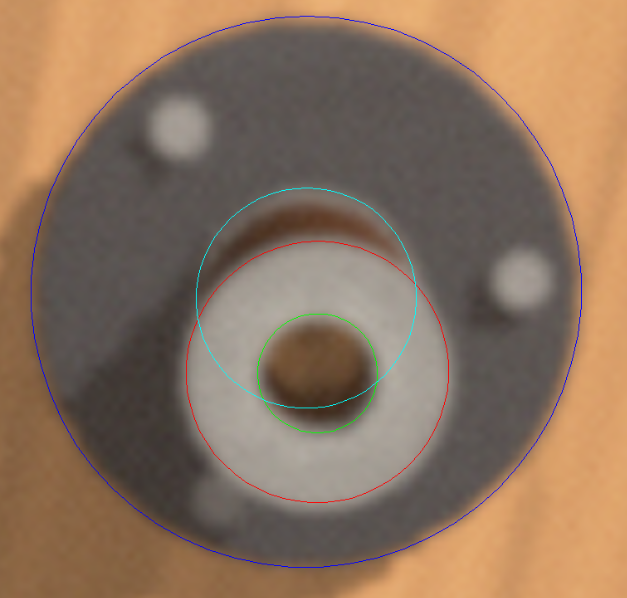

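The overlay fits: the mouth is at (515.2, 235.2) and the foot at about (515.4, 236.9). I'll shift −1.7 mm in y and feel the way in.

Call:
{"fn": "play_rows", "kwargs": {
  "increments": [
    [-0.2, -1.7, 0, 0, 1],
    [0, 0, -2, 0, 1],
    [0, 0, -2, 0, 1],
    [0, 0, -2, 0, 1],
    [0, 0, -1.5, 0, 1],
    [0, 0, -1.5, 0, 1],
    [0, 0, -1.5, 0, 1],
    [0, 0, 0, 0, 1]
  ]
}}

```text
time_s: 7.72
ee_pos: [514.7, 235.1, 166.2]
ee_rot: [-180.0, 0.0, 103.5]
force: [-0.3, -0.4, -0.0]
gripper_width: 10.1
```

Run:
```python
from h import *
s=env.state(); print(s['ee_pos'],s['ee_rot'],s['force'],s['torque'],s['time_s'],s['gripper_width'])
im=env.grab_frame('wrist');save('w6',im); np.save('s6.npy',s,allow_pickle=True)
sc=env.grab_frame('scene');save('sc6',sc)
bg=lambda i:cv2.cvtColor(i,cv2.COLOR_RGB2BGR)
cv2.imwrite('pics/w6c.png',cv2.resize(bg(im[170:270,270:380]),None,fx=6,fy=6,interpolation=cv2.INTER_CUBIC))
cv2.imwrite('pics/sc6c.png',cv2.resize(bg(sc[270:360,340:420]),None,fx=6,fy=6,interpolation=cv2.INTER_CUBIC))
```

```text
[514.73138255 235.06549351 166.21422064] [-1.79984002e+02  4.30569206e-03  1.03535502e+02] [-0.27341197 -0.38085814 -0.03634071] [ 0.02201199 -0.09854965  0.03055871] 7.725 10.140599734606274
```

View pics/w6c.png

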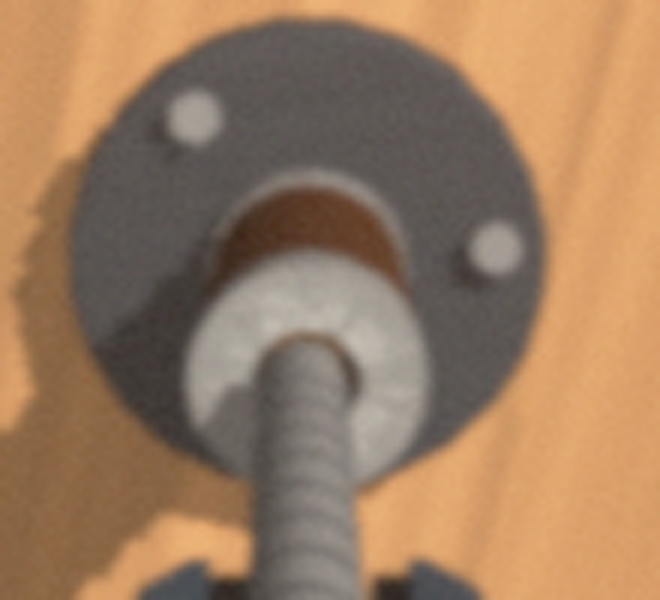

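View pics/sc6c.png

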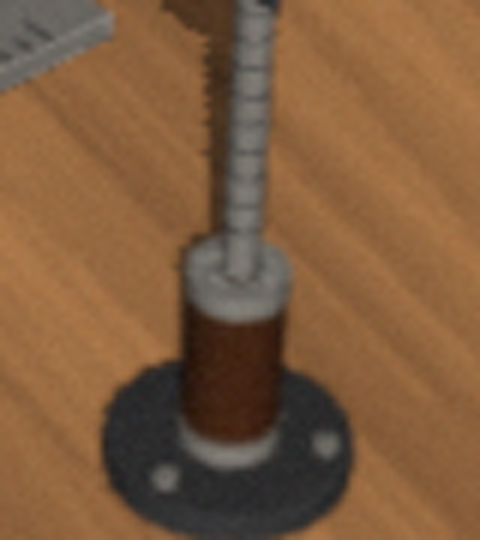

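The foot is about 3 mm inside the bore with no contact force. I'll nudge +0.4 mm in x and descend, watching the force.

Call:
{"fn": "play_rows", "kwargs": {
  "increments": [
    [0.4, 0, -1, 0, 1],
    [0, 0, -2, 0, 1],
    [0, 0, -2, 0, 1],
    [0, 0, -2, 0, 1],
    [0, 0, -2, 0, 1],
    [0, 0, -1, 0, 1]
  ]
}}

```text
time_s: 8.57
ee_pos: [515.2, 235.1, 156.2]
ee_rot: [-180.0, 0.0, 103.5]
force: [-0.1, 0.0, -1.2]
gripper_width: 10.4
```

Call:
{"fn": "play_rows", "kwargs": {
  "increments": [
    [0, 0, -1.5, 0, 1],
    [0, 0, -1.5, 0, 1],
    [0, 0, -1.5, 0, 1],
    [0, 0, -1.5, 0, 1],
    [0, 0, -1, 0, 1]
  ]
}}

```text
time_s: 9.2
ee_pos: [515.2, 235.1, 149.3]
ee_rot: [180.0, -0.0, 103.5]
force: [0.3, 0.1, -1.3]
gripper_width: 10.4
```

Call:
{"fn": "play_rows", "kwargs": {
  "increments": [
    [0, 0, -1.5, 0, 1],
    [0, 0, -1.5, 0, 1],
    [0, 0, -1.5, 0, 1],
    [0, 0, -1.5, 0, 1]
  ]
}}

```text
time_s: 9.7
ee_pos: [515.2, 235.1, 143.3]
ee_rot: [180.0, 0.0, 103.5]
force: [0.2, 1.0, -1.0]
gripper_width: 10.1
```

Call:
{"fn": "play_rows", "kwargs": {
  "increments": [
    [0, 0, -1.5, 0, 1],
    [0, 0, -1.5, 0, 1],
    [0, 0, -1.5, 0, 1]
  ]
}}

```text
time_s: 10.07
ee_pos: [515.2, 235.1, 138.8]
ee_rot: [180.0, 0.0, 103.5]
force: [-0.7, 0.2, -0.4]
gripper_width: 10.5
```

Call:
{"fn": "play_rows", "kwargs": {
  "increments": [
    [0, 0, -1.5, 0, 1],
    [0, 0, -1.5, 0, 1],
    [0, 0, -1.5, 0, 1]
  ]
}}

```text
time_s: 10.45
ee_pos: [515.5, 235.3, 134.7]
ee_rot: [179.9, -0.0, 103.5]
force: [-1.3, -0.2, 2.8]
gripper_width: 10.5
```

Call:
{"fn": "play_rows", "kwargs": {
  "increments": [
    [0, 0, -1.5, 0, 1],
    [0, 0, -1.5, 0, 1],
    [0, 0, -1.5, 0, 1]
  ]
}}

```text
time_s: 10.82
ee_pos: [515.3, 235.1, 129.8]
ee_rot: [180.0, 0.0, 103.5]
force: [-0.1, 0.5, 2.4]
gripper_width: 10.3
```

The cork is moving, with drag about 3.5 N net of the rod's weight. I'll continue in finer steps.

Call:
{"fn": "play_rows", "kwargs": {
  "increments": [
    [0, 0, -1.5, 0, 1],
    [0, 0, -1.5, 0, 1],
    [0, 0, -1, 0, 1],
    [0, 0, -1, 0, 1]
  ]
}}

```text
time_s: 11.32
ee_pos: [515.3, 235.2, 124.8]
ee_rot: [180.0, -0.0, 103.5]
force: [0.7, -0.0, 2.9]
gripper_width: 10.4
```

Call:
{"fn": "play_rows", "kwargs": {
  "increments": [
    [0, 0, -0.8, 0, 1],
    [0, 0, -0.8, 0, 1]
  ]
}}

```text
time_s: 11.58
ee_pos: [515.8, 235.4, 124.1]
ee_rot: [179.9, -0.0, 103.5]
force: [-0.0, 0.0, 7.4]
gripper_width: 10.4
```

Call:
{"fn": "play_rows", "kwargs": {
  "increments": [
    [0, 0, -0.7, 0, 1],
    [0, 0, -0.7, 0, 1]
  ]
}}

```text
time_s: 11.82
ee_pos: [516.3, 235.6, 123.4]
ee_rot: [179.8, -0.0, 103.5]
force: [-0.5, 0.2, 9.6]
gripper_width: 10.2
```

The force is rising at the stop: about 9.6 N measured, so roughly 10.5 N on the cork. I'll hold at rest.

Call:
{"fn": "play_rows", "kwargs": {
  "increments": [
    [0, 0, 0, 0, 1],
    [0, 0, 0, 0, 1]
  ]
}}

```text
time_s: 12.08
ee_pos: [516.4, 235.6, 123.5]
ee_rot: [179.8, -0.0, 103.5]
force: [-0.7, -0.2, 8.7]
gripper_width: 10.3
```

Run:
```python
from h import *
im=env.grab_frame('wrist');sc=env.grab_frame('scene')
for i in range(3): s=env.state(); print(s['time_s'],s['ee_pos'],s['force'],s['ee_rot'])
bg=lambda i:cv2.cvtColor(i,cv2.COLOR_RGB2BGR)
save('w7',im)
cv2.imwrite('pics/w7c.png',cv2.resize(bg(im[170:310,260:380]),None,fx=4,fy=4,interpolation=cv2.INTER_CUBIC))
cv2.imwrite('pics/sc7c.png',cv2.resize(bg(sc[250:360,330:430]),None,fx=5,fy=5,interpolation=cv2.INTER_CUBIC))
```

```text
12.175 [516.37575486 235.63680498 123.51194724] [-0.29658914 -0.66705678  9.20940749] [ 1.79794149e+02 -3.60411312e-02  1.03538700e+02]
12.175 [516.37575486 235.63680498 123.51194724] [-0.29658914 -0.66705678  9.20940749] [ 1.79794149e+02 -3.60411312e-02  1.03538700e+02]
12.175 [516.37575486 235.63680498 123.51194724] [-0.29658914 -0.66705678  9.20940749] [ 1.79794149e+02 -3.60411312e-02  1.03538700e+02]
```

View pics/w7c.png

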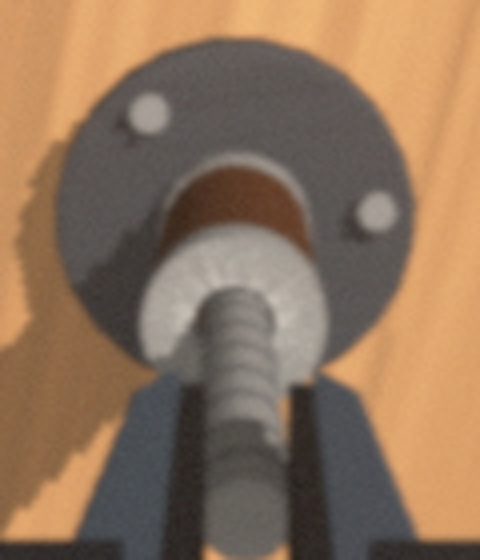

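View pics/sc7c.png

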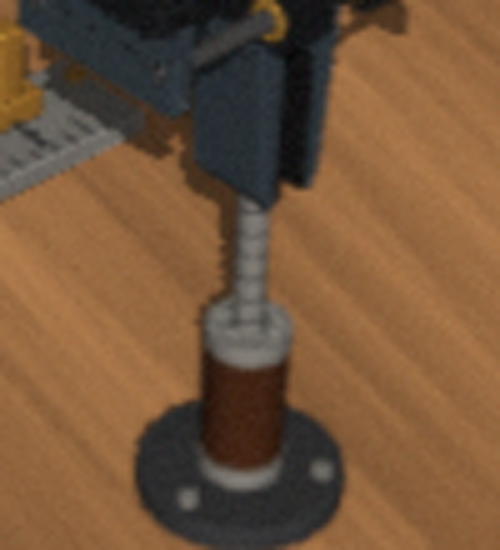

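The force is steady at about 9 N (about 10 N on the cork), having risen about 5 N/mm with no relaxation, so the cork has bottomed. I'll open the jaws and retreat straight up.

Call:
{"fn": "play_rows", "kwargs": {
  "increments": [
    [0, 0, 0, 0, 0.8],
    [0, 0, 0, 0, 0.5],
    [0, 0, 0, 0, 0.4],
    [0, 0, 0, 0, 0.4],
    [0, 0, 0, 0, 0.4]
  ]
}}

```text
time_s: 12.8
ee_pos: [515.1, 235.1, 121.7]
ee_rot: [-180.0, 0.0, 103.5]
force: [-0.1, -0.4, -0.5]
gripper_width: 53.8
```

Call:
{"fn": "play_rows", "kwargs": {
  "increments": [
    [0, 0, 10, 0, 0.3],
    [0, 0, 35, 0, 0.3],
    [0, 0, 45, 0, 0.3],
    [0, 0, 20, 0, 0.3],
    [0, 0, 0, 0, 0.3],
    [0, 0, 0, 0, 0.3]
  ]
}}

```text
time_s: 13.55
ee_pos: [514.6, 234.9, 231.0]
ee_rot: [-179.9, 0.0, 103.5]
force: [-0.4, 0.4, -0.1]
gripper_width: 63.9
```

Run:
```python
from h import *
s=env.state(); np.save('s8.npy',s,allow_pickle=True); print(s['ee_pos'],s['gripper_width'],s['force'],s['time_s'])
im=env.grab_frame('wrist');sc=env.grab_frame('scene')
bg=lambda i:cv2.cvtColor(i,cv2.COLOR_RGB2BGR)
save('w8',im);save('sc8',sc)
cv2.imwrite('pics/w8c.png',cv2.resize(bg(im[170:310,260:380]),None,fx=4,fy=4,interpolation=cv2.INTER_CUBIC))
cv2.imwrite('pics/sc8c.png',cv2.resize(bg(sc[260:350,330:430]),None,fx=6,fy=6,interpolation=cv2.INTER_CUBIC))
```

```text
[514.63958299 234.85622337 231.01828977] 63.94665566733243 [-0.35961984  0.39588306 -0.12296562] 13.55
```

View pics/w8c.png

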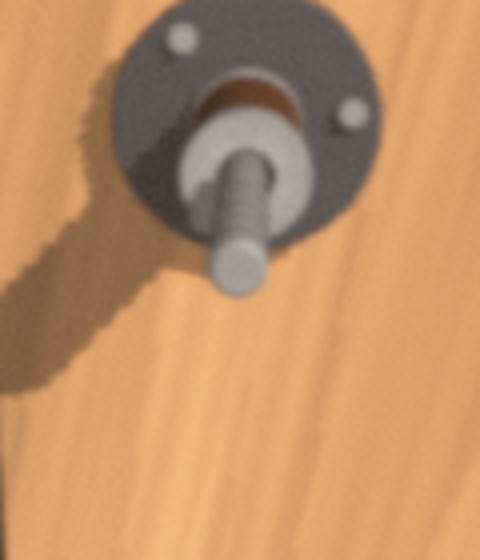

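View pics/sc8c.png

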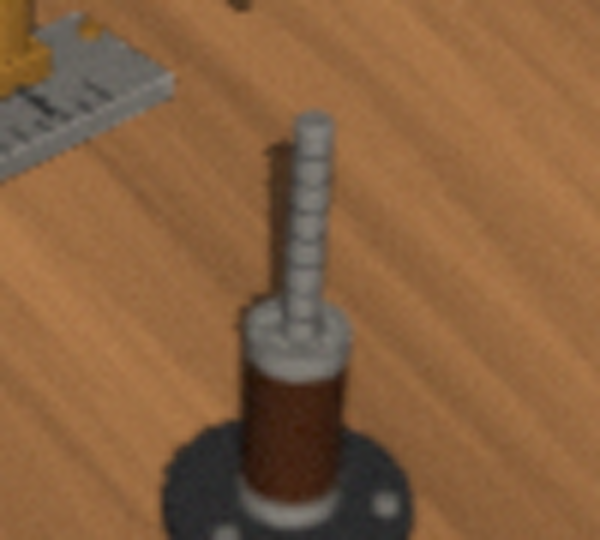

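Run:
```python
from h import *
np.set_printoptions(precision=2,suppress=True)
s=np.load('s8.npy',allow_pickle=True).item()
cw=lambda u,v:(260+(u+.5)/4-.5,170+(v+.5)/4-.5)
cs=lambda u,v:(330+(u+.5)/6-.5,260+(v+.5)/6-.5)
rt=ray('wrist',cw(239,268),s); st=ray('scene',cs(315,121))
mt=ray('wrist',cw(246,173),s); sm=ray('scene',cs(298,331))
T,e=tri([rt,st]);M,e2=tri([mt,sm]);print(T,e,M,e2,T[2]-M[2])
X=atz(rt,154);M=atz(mt,78);print(X,M)
# overlay hypothesised exposures w/ scene offset calibrated on mouth
off=np.array(cs(298,331))-proj('scene',M)[0]; print('off',off)
for E in range(70,82,2):
    X=atz(rt,78+E); print(E,proj('scene',X)[0]+off, cs(315,121))
# wrist apparent diameter of rod top
w=53/4.
```

```text
[513.59 235.06 154.12] [0.49 0.49] [514.93 235.71  76.77] [0.24 0.24] 77.35686310512634
[513.94 234.66 154.  ] [515.04 235.83  78.  ]
off [0.11 0.52]
70 [380.72 282.48] (382.0833333333333, 279.75)
72 [381.03 281.71] (382.0833333333333, 279.75)
74 [381.33 280.94] (382.0833333333333, 279.75)
76 [381.64 280.16] (382.0833333333333, 279.75)
78 [381.95 279.39] (382.0833333333333, 279.75)
80 [382.26 278.61] (382.0833333333333, 279.75)
```

Run:
```python
import cv2
im=cv2.imread('pics/sc8.png')[270:325,360:400]
cv2.imwrite('pics/sc8d.png',cv2.resize(im,None,fx=10.5,fy=10.5,interpolation=cv2.INTER_CUBIC))
```

```text
(no output)
```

View pics/sc8d.png

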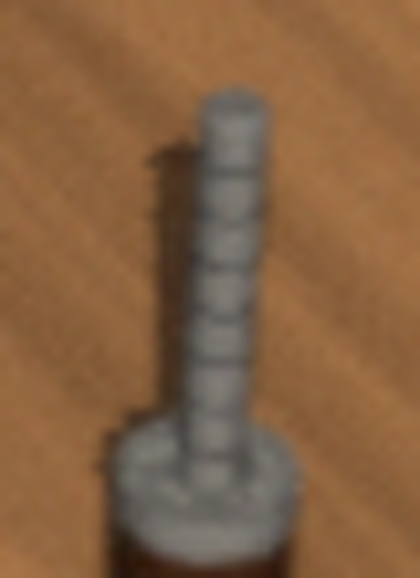

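The rod stands released in the bore. The scene crop shows seven ring marks above the mouth (70 mm) plus about 6–7 mm. Other estimates:
- Triangulation gives about 77.3 mm.
- Tool height plus springback gives about 76 mm.

I'll use about 76.4 mm as the target and go to the cursor.

Call:
{"fn": "play_rows", "kwargs": {
  "increments": [
    [-5, -35, 0, 0, 0.3],
    [-5, -40, 0, 0, 0.3],
    [-5, -40, 0, 0, 0.3],
    [-5, -40, 0, 0, 0.3],
    [-5, -40, 0, 0, 0.3],
    [-4, -30, 0, 0, 0.3],
    [0, -20, 0, 0, 0.3],
    [0, 0, 0, 0, 0.3],
    [0, 0, 0, 0, 0.3]
  ]
}}

```text
time_s: 14.78
ee_pos: [486.0, -9.3, 231.3]
ee_rot: [-179.9, -0.0, 103.5]
force: [-0.3, -0.1, 0.2]
gripper_width: 63.8
```

Run:
```python
from h import *
s=env.state(); np.save('s9.npy',s,allow_pickle=True); print(s['ee_pos'],s['ee_rot'],s['gripper_width'],s['time_s'])
im=env.grab_frame('wrist')
bg=lambda i:cv2.cvtColor(i,cv2.COLOR_RGB2BGR)
save('w9',im)
cv2.imwrite('pics/w9c.png',cv2.resize(bg(im[130:280,240:440]),None,fx=4,fy=4,interpolation=cv2.INTER_CUBIC))
```

```text
[486.02217268  -9.2656569  231.32428126] [-1.79948813e+02 -4.96732309e-02  1.03542362e+02] 63.766989694495635 14.775
```

View pics/w9.png

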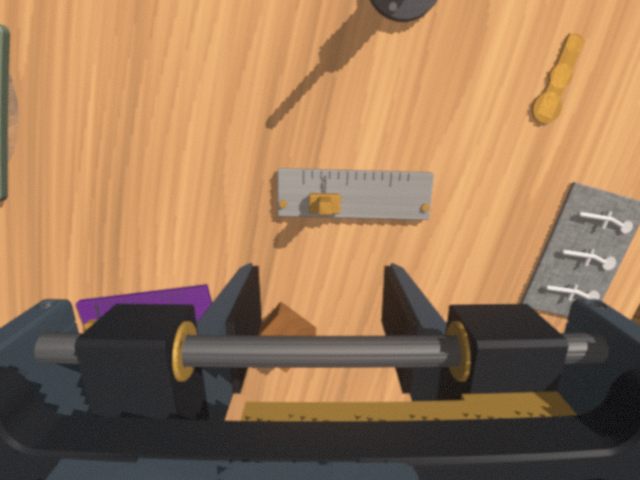

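View pics/w9c.png

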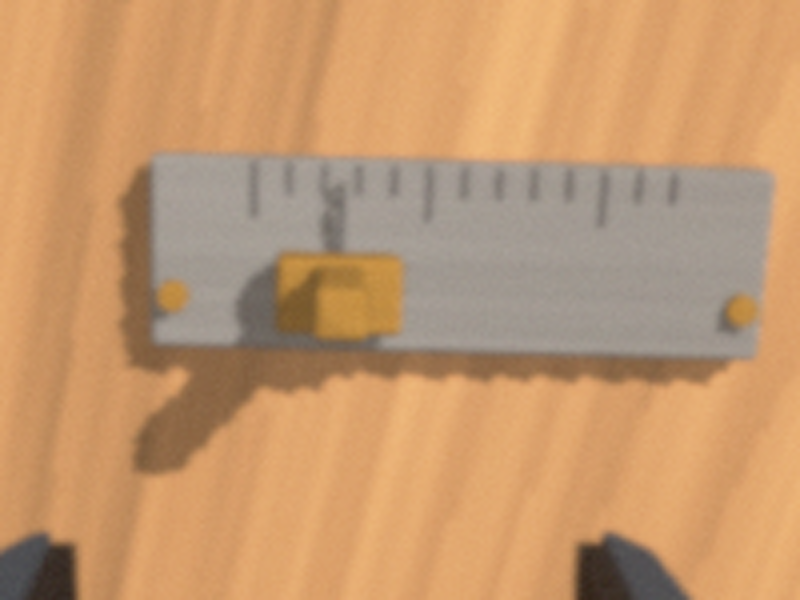

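Run:
```python
from h import *
np.set_printoptions(precision=2,suppress=True)
s=np.load('s9.npy',allow_pickle=True).item()
c=lambda u,v:(240+(u+.5)/4-.5,130+(v+.5)/4-.5)
g=lambda u,v,z:atz(ray('wrist',c(u,v),s),z)
t0=g(254,190,12);t50=g(429,195,12);t100=g(602,200,12)
d=(t100-t0);print(np.linalg.norm(d),np.linalg.norm(t50-t0),np.degrees(np.arctan2(d[1],d[0])));d/=np.linalg.norm(d)
cor=[g(*p,12) for p in [(153,155),(773,172),(755,356),(153,344)]];print(np.array(cor))
e=(cor[1]+cor[2]-cor[0]-cor[3]);print('axis',np.degrees(np.arctan2(e[1],e[0])),np.linalg.norm(e)/2); cen=sum(cor)/4; print(cen)
e/=np.linalg.norm(e)
for n,p,z in [('line',(336,225),12),('line2',(336,225),20),('carr',(340,294),26),('post',(342,311),62)]:
    P=g(*p,z);print(n,P,(P-t0)@e)
print('t0',t0)
print(tri([ray('wrist',c(342,311),s),ray('scene',(270+344/5.7-.4,180+428/5.7-.4))]))
```

```text
99.77274438100653 50.05337494005737 11.979950919819622
[[430.26  15.48  12.  ]
 [603.47  52.64  12.  ]
 [615.61  -0.34  12.  ]
 [441.38 -38.66  12.  ]]
axis 12.25652050287032 177.77098898993984
[522.68   7.28  12.  ]
line [485.52   8.18  12.  ] 23.669012384240098
line2 [485.16   9.42  20.  ] 23.582558732425596
carr [490.6   -8.36  26.  ] 25.123243195500017
post [490.02  -5.28  62.  ] 25.215832963185083
t0 [460.36  12.47  12.  ]
(array([489.64,  -4.85,  62.88]), array([0.41, 0.41]))
```

The close view puts the cursor post at (490,−5.5), post top about 62 mm, with a reading near 24 mm and the rule axis at about 12.2°. Next I'll grip it.

Call:
{"fn": "play_rows", "kwargs": {
  "increments": [
    [2, 1.5, -40, -1.3, 0.3],
    [2, 1.5, -45, 0, 0.3],
    [0, 0, -45, 0, 0.3],
    [0, 0, -40, 0, 0.3],
    [0, 0, -16, 0, 0.3],
    [0, 0, 0, 0, 0.6],
    [0, 0, 0, 0, 0.8],
    [0, 0, 0, 0, 0.9],
    [0, 0, 0, 0, 0.9],
    [0, 0, 0, 0, 1],
    [0, 0, 0, 0, 1]
  ],
  "newtons": 10
}}

```text
time_s: 16.2
ee_pos: [490.3, -6.9, 46.0]
ee_rot: [180.0, 0.0, 102.2]
force: [0.1, -0.7, 0.7]
gripper_width: 6.4
```

Run:
```python
from h import *
s=env.state(); np.save('s10.npy',s,allow_pickle=True); print(s['ee_pos'],s['ee_rot'],s['gripper_width'],s['time_s'],s['force'])
im=env.grab_frame('wrist')
save('w10',im)
```

```text
[490.28484541  -6.92420366  46.01575869] [1.79979212e+02 4.93594796e-03 1.02231700e+02] 6.3839798197747575 16.2 [ 0.05009797 -0.67890716  0.72962231]
```

View pics/w10.png

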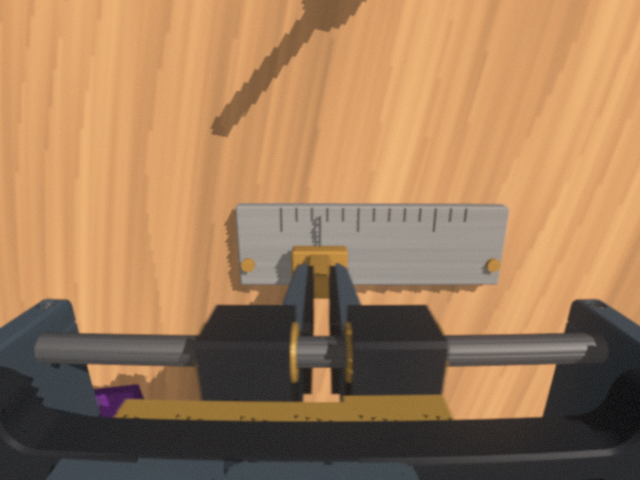

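Run:
```python
from h import *
im=cv2.imread('pics/w10.png')
cv2.imwrite('pics/w10c.png',cv2.resize(im[195:345,235:415],None,fx=4.4,fy=4,interpolation=cv2.INTER_CUBIC))
sc=env.grab_frame('scene'); save('sc10',sc)
cv2.imwrite('pics/sc10c.png',cv2.resize(cv2.cvtColor(sc,4)[200:320,260:400],None,fx=5,fy=5,interpolation=cv2.INTER_CUBIC))
s=env.state();print(s['gripper_width'])
```

```text
0.623986294277349
```

View pics/w10c.png

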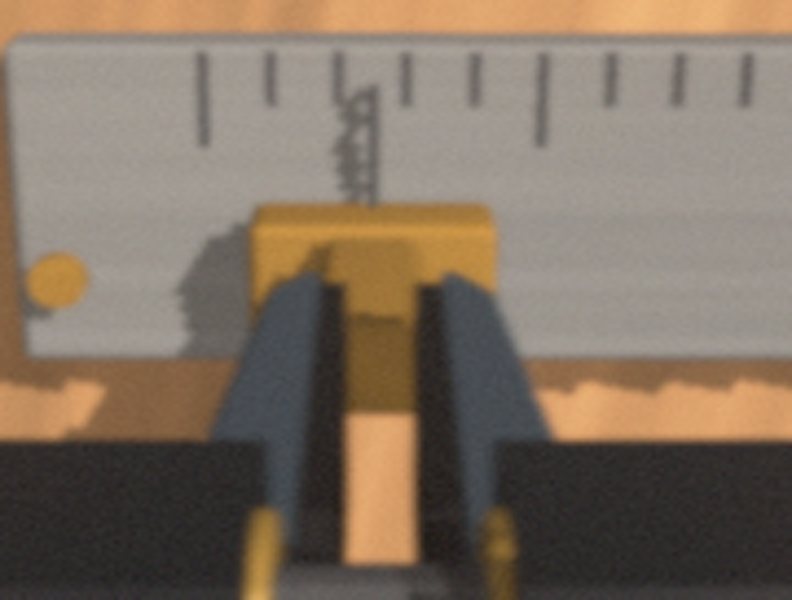

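View pics/sc10c.png

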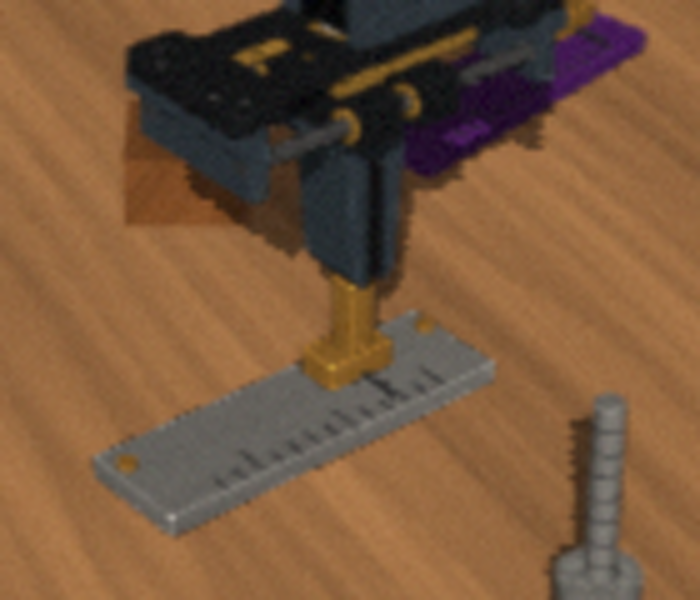

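Run:
```python
from h import *
np.set_printoptions(precision=1,suppress=True)
s=env.state();p=s['ee_pos'];print(p,s['time_s'],s['gripper_width'])
for X in [p+[0,0,-14],[490,-6,62],[490,-6,26],[490,-6,48]]:
    q=proj('scene',X)[0]; print(X,q,(q-[260,200])*5, proj('wrist',X,s)[0])
```

```text
[490.2  -6.9  45.9] 16.3 0.623986294277349
[490.2  -6.9  31.9] [329.  266.2] [344.8 331.2] [320.  266.9]
[490, -6, 62] [329.4 254.8] [346.8 273.9] [319.8 286.3]
[490, -6, 26] [329.2 268.7] [346.1 343.5] [319.9 262. ]
[490, -6, 48] [329.3 260.2] [346.6 301.2] [319.8 275.9]
```

Run:
```python
from h import *
np.set_printoptions(precision=1,suppress=True)
c=env.calibration('wrist');H=np.linalg.inv(np.array(c['hand_eye']));K,D=KD(c)
for x in (0,8,11,16):
  for z in (-20,-5,0,14):
    P=(H@np.array([x,5,z,1]))[:3]; print(x,z,cv2.projectPoints(P.reshape(1,3),np.zeros(3),np.zeros(3),K,D)[0].ravel(),P[2])
sc=env.grab_frame('scene');w=env.grab_frame('wrist');save('sc11',sc);save('w11',w)
cv2.imwrite('pics/sc11c.png',cv2.resize(cv2.cvtColor(sc,4)[215:285,295:375],None,fx=9,fy=8,interpolation=cv2.INTER_CUBIC))
cv2.imwrite('pics/w11c.png',cv2.resize(cv2.cvtColor(w,4)[195:345,235:415],None,fx=4.4,fy=4,interpolation=cv2.INTER_CUBIC))
```

```text
0 -20 [329.3 291.2] 189.65491051023207
0 -5 [328.7 279.5] 203.98069451539584
0 0 [328.5 276. ] 208.75595585045045
0 14 [328.1 266.9] 222.12668758860332
8 -20 [329.4 277.2] 187.2834197916396
8 -5 [328.8 266.4] 201.6092037968034
8 0 [328.6 263.2] 206.384465131858
8 14 [328.1 254.7] 219.75519687001088
11 -20 [329.5 271.9] 186.39411077216744
11 -5 [328.8 261.4] 200.71989477733123
11 0 [328.7 258.3] 205.4951561123858
11 14 [328.2 250.1] 218.86588785053868
16 -20 [329.5 262.9] 184.91192907304716
16 -5 [328.9 253. ] 199.23771307821096
16 0 [328.7 250. ] 204.01297441326554
16 14 [328.2 242.3] 217.3837061514184
```

View pics/sc11c.png

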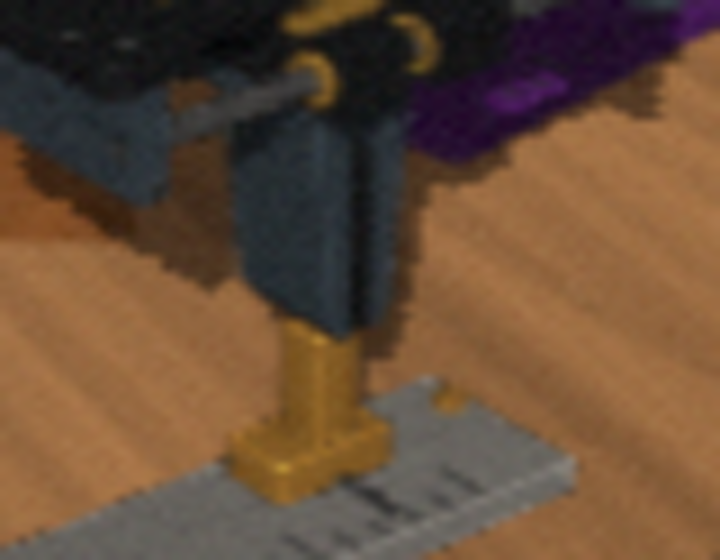

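View pics/w11c.png

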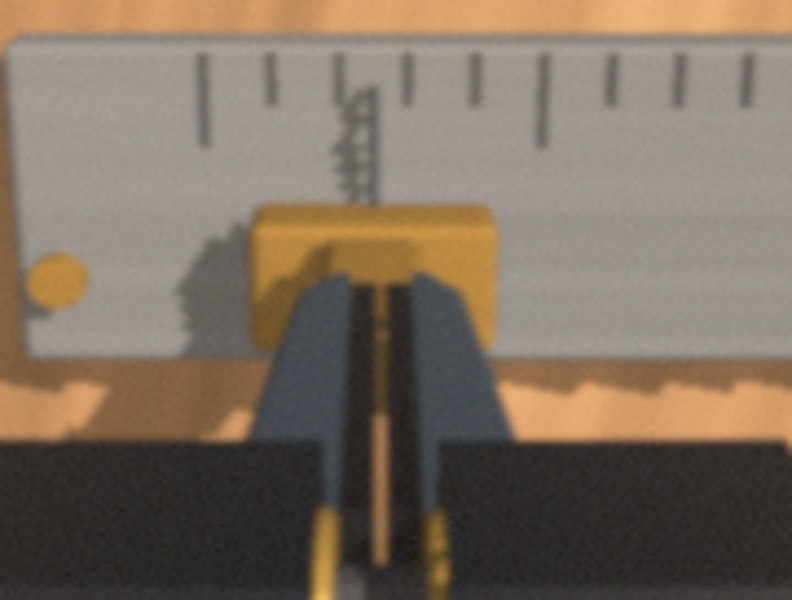

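Run:
```python
from h import *
np.set_printoptions(precision=1,suppress=True)
p=env.state()['ee_pos']
tx=np.array([-.212,.977,0]);ty=np.array([.977,.212,0])
for hx in (8,16):
  for hy in (-8,0,8):
    for z in (30,40,50,60,70): 
      q=proj('scene',[*(p+tx*hx+ty*hy)[:2],z])[0]; print(hx,hy,z,q,end=' ')
    print()
print('obs 332.8 257.2')
# same check in sc4
s=np.load('s4.npy',allow_pickle=True).item()['ee_pos']
for z in (-14,0,14): print(z,proj('scene',s+tx*16+[0,0,z]))
```

```text
8 -8 30 [334.2 267.3] 8 -8 40 [334.2 263.4] 8 -8 50 [334.3 259.6] 8 -8 60 [334.3 255.7] 8 -8 70 [334.4 251.7] 
8 0 30 [331.3 268.6] 8 0 40 [331.4 264.7] 8 0 50 [331.4 260.8] 8 0 60 [331.5 256.9] 8 0 70 [331.5 253. ] 
8 8 30 [328.5 269.9] 8 8 40 [328.6 266. ] 8 8 50 [328.6 262.1] 8 8 60 [328.6 258.2] 8 8 70 [328.7 254.3] 
16 -8 30 [336.6 268.9] 16 -8 40 [336.6 265. ] 16 -8 50 [336.7 261.1] 16 -8 60 [336.8 257.2] 16 -8 70 [336.8 253.3] 
16 0 30 [333.7 270.2] 16 0 40 [333.8 266.3] 16 0 50 [333.9 262.4] 16 0 60 [333.9 258.5] 16 0 70 [334.  254.6] 
16 8 30 [330.9 271.5] 16 8 40 [331.  267.6] 16 8 50 [331.  263.7] 16 8 60 [331.  259.8] 16 8 70 [331.1 255.9] 
obs 332.8 257.2
-14 [[380.1 254.5]]
0 [[380.5 247.7]]
14 [[380.9 240.8]]
```

Run:
```python
import cv2
im=cv2.imread('pics/sc4.png')[190:300,345:415]
cv2.imwrite('pics/sc4e.png',cv2.resize(im,None,fx=5.4,fy=5.4,interpolation=cv2.INTER_CUBIC))
```

```text
(no output)
```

View pics/sc4e.png

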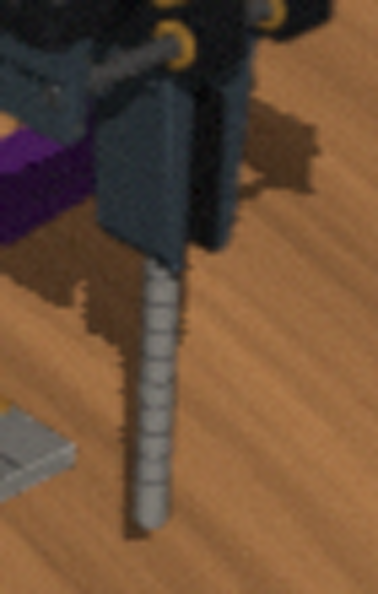

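The jaws shut on nothing. The scene crop shows the fingertips ending just above the post top, near z≈61 with TCP at 46. So the real tips are about 15 mm higher than the stated tool frame says. The rod pictures show the same offset. I'll open, go 20 mm lower and grip again.

Call:
{"fn": "play_rows", "kwargs": {
  "increments": [
    [0, 0, 3, 0, 0.3],
    [0, 0, 0, 0, 0.3],
    [0, 0, 0, 0, 0.3],
    [0, 0, 0, 0, 0.4],
    [0, 0, 0, 0, 0.4],
    [0, 0, 0, 0, 0.4],
    [0, 0, -7, 0, 0.4],
    [0, 0, -8, 0, 0.4],
    [0, 0, -8, 0, 0.4],
    [0, 0, 0, 0, 0.4]
  ]
}}

```text
time_s: 17.65
ee_pos: [489.5, -6.9, 24.9]
ee_rot: [-179.9, -0.0, 102.2]
force: [-0.2, -0.3, -0.1]
gripper_width: 54.7
```

Run:
```python
from h import *
s=env.state(); print(s['ee_pos'],s['ee_rot'],s['gripper_width'],s['time_s'],s['force'])
sc=env.grab_frame('scene');w=env.grab_frame('wrist');save('sc12',sc);save('w12',w)
cv2.imwrite('pics/sc12c.png',cv2.resize(cv2.cvtColor(sc,4)[215:285,285:375],None,fx=8,fy=8,interpolation=cv2.INTER_CUBIC))
cv2.imwrite('pics/w12c.png',cv2.resize(cv2.cvtColor(w,4)[195:345,225:425],None,fx=4,fy=4,interpolation=cv2.INTER_CUBIC))
```

```text
[489.48598068  -6.86685891  24.94321299] [-1.79891262e+02 -2.92233006e-02  1.02232998e+02] 54.68619446987196 17.65 [-0.15864988 -0.29734126 -0.05127435]
```

View pics/sc12c.png

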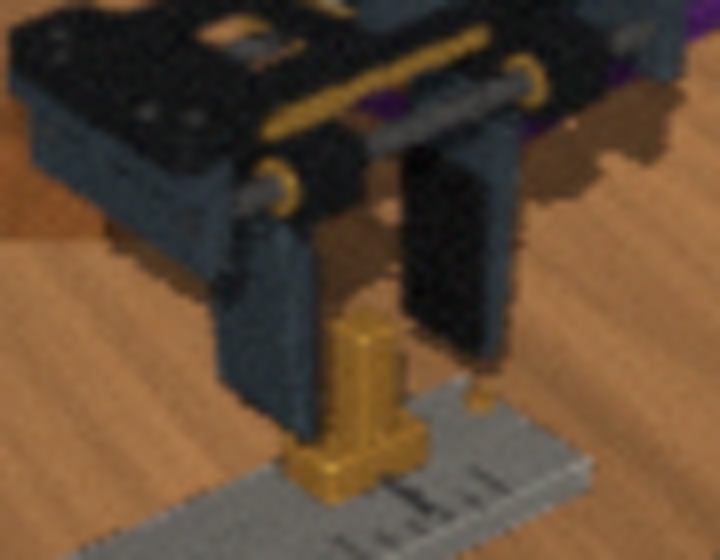

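View pics/w12c.png

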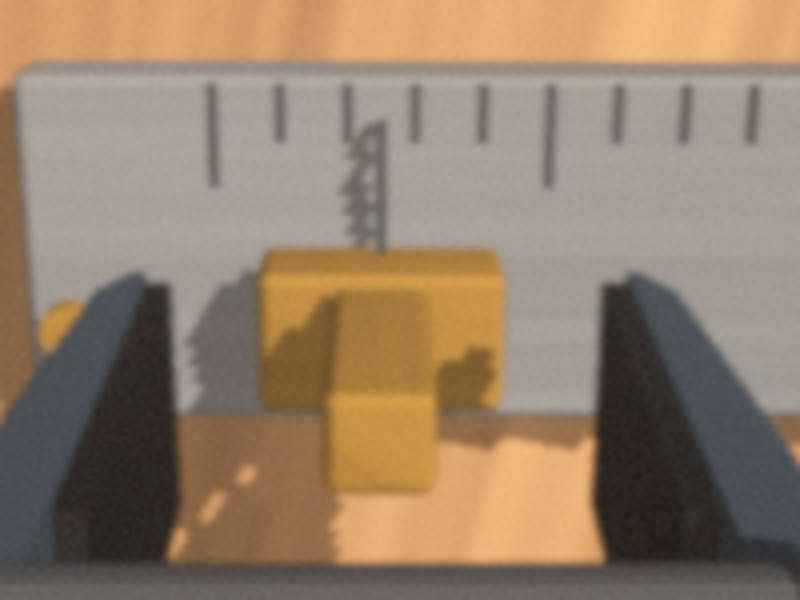

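The post is now between the pads. The index line at crop x=382 sits against tick 0 at 213 and tick 50 at 549, so the reading is about 25.1 mm. Now close the jaws.

Call:
{"fn": "play_rows", "kwargs": {
  "increments": [
    [0, 0, 0, 0, 0.7],
    [0, 0, 0, 0, 0.85],
    [0, 0, 0, 0, 0.95],
    [0, 0, 0, 0, 1],
    [0, 0, 0, 0, 1],
    [0, 0, 0, 0, 1],
    [0, 0, 0, 0, 1],
    [0, 0, 0, 0, 1]
  ]
}}

```text
time_s: 18.75
ee_pos: [490.0, -6.9, 25.9]
ee_rot: [-180.0, -0.0, 102.2]
force: [-2.4, -1.2, 2.5]
gripper_width: 14.3
```

Call:
{"fn": "play_rows", "kwargs": {
  "increments": [
    [2, 0.4, 0, 0, 1],
    [5, 1.1, 0, 0, 1],
    [6, 1.3, 0, 0, 1],
    [6, 1.3, 0, 0, 1],
    [6, 1.3, 0, 0, 1],
    [6, 1.3, 0, 0, 1],
    [6, 1.3, 0, 0, 1],
    [6, 1.3, 0, 0, 1],
    [5, 1.1, 0, 0, 1],
    [2, 0.4, 0, 0, 1],
    [0, 0, 0, 0, 1],
    [0, 0, 0, 0, 1]
  ]
}}

```text
time_s: 20.25
ee_pos: [540.9, 4.0, 25.9]
ee_rot: [179.9, 0.0, 102.2]
force: [1.7, -0.9, 0.4]
gripper_width: 13.9
```

Run:
```python
from h import *
s=env.state(); print(s['ee_pos'],s['ee_rot'],s['gripper_width'],s['time_s'],s['force'])
w=env.grab_frame('wrist');save('w13',w)
cv2.imwrite('pics/w13c.png',cv2.resize(cv2.cvtColor(w,4)[195:345,175:375],None,fx=4,fy=4,interpolation=cv2.INTER_CUBIC))
```

```text
[540.89446618   3.99991297  25.93077983] [1.79903429e+02 9.37569604e-03 1.02227148e+02] 13.939448833452118 20.25 [ 1.65604176 -0.90720508  0.44607621]
```

View pics/w13c.png

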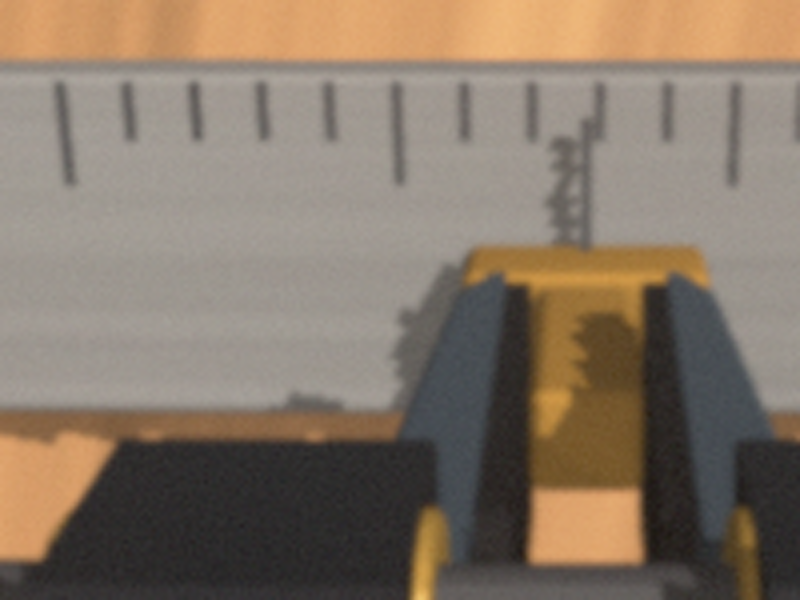

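The index line is at 588, between tick 50 at 399 and tick 100 at 734, so it reads about 78.0 mm. I'll slide back about 1.5 mm, release and retreat.

Call:
{"fn": "play_rows", "kwargs": {
  "increments": [
    [-0.8, -0.15, 0, 0, 1],
    [-0.7, -0.15, 0, 0, 1],
    [0, 0, 0, 0, 1],
    [0, 0, 0, 0, 1],
    [0, 0, 0, 0, 0.8],
    [0, 0, 0, 0, 0.6],
    [0, 0, 0, 0, 0.5],
    [0, 0, 0, 0, 0.4],
    [0, 0, 0, 0, 0.4],
    [0, 0, 0, 0, 0.4],
    [0, 0, 20, 0, 0.4],
    [0, 0, 40, 0, 0.4],
    [0, 0, 50, 0, 0.4],
    [0, 0, 20, 0, 0.4],
    [0, 0, 0, 0, 0.4],
    [0, 0, 0, 0, 0.4]
  ]
}}

```text
time_s: 22.3
ee_pos: [537.8, 3.6, 154.6]
ee_rot: [-179.9, -0.0, 102.2]
force: [-0.5, 0.4, 0.9]
gripper_width: 55.1
```

Run:
```python
from h import *
s=env.state(); np.save('s14.npy',s,allow_pickle=True);print(s['ee_pos'],s['ee_rot'],s['gripper_width'],s['time_s'],s['force'])
w=env.grab_frame('wrist');save('w14',w);sc=env.grab_frame('scene');save('sc14',sc)
cv2.imwrite('pics/w14c.png',cv2.resize(cv2.cvtColor(w,4)[140:260,200:400],None,fx=4,fy=4,interpolation=cv2.INTER_CUBIC))
cv2.imwrite('pics/sc14c.png',cv2.resize(cv2.cvtColor(sc,4)[230:360,270:420],None,fx=4.6,fy=4.6,interpolation=cv2.INTER_CUBIC))
```

```text
[537.79353203   3.63125421 154.64001995] [-1.79874341e+02 -3.06058626e-02  1.02235512e+02] 55.09680340457863 22.3 [-0.48295324  0.38107202  0.88491015]
```

View pics/w14c.png

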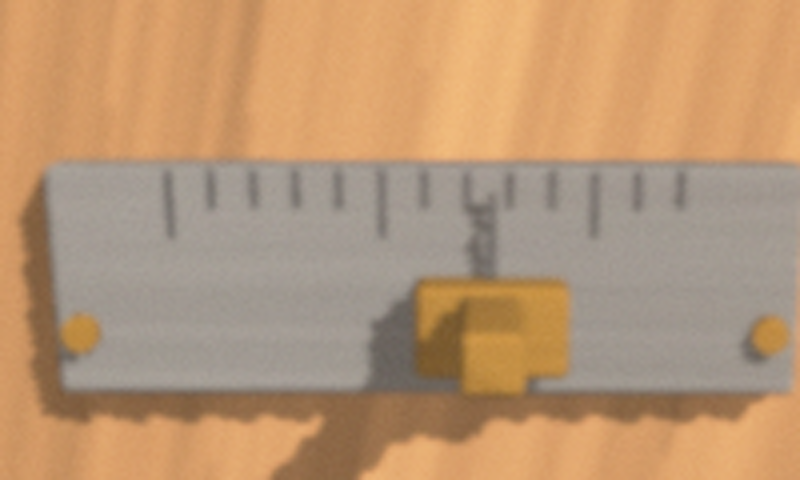

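View pics/sc14c.png

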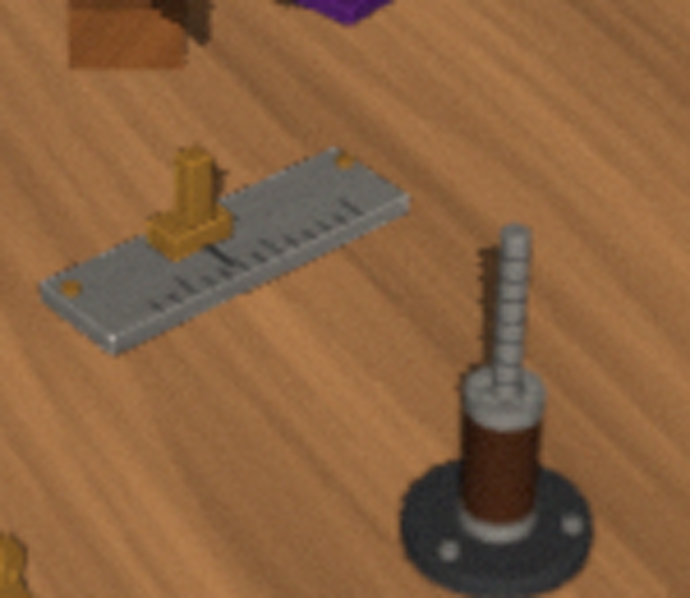

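The index line is at crop x≈491, with ticks at 170, 382 and 594, so it reads about 75.9 mm. The scene crop shows the rod upright at (515,230)–(508,385), the cursor free and the arm clear. That agrees with the exposed length of 76–77 mm to within about 1 mm, so I'm handing in.

Run:
```python
from workcell import env
print(env.job_done()); print(env.state()['time_s'])
```

```text
the job is handed in; nothing more can be done
None
the job is handed in; nothing more can be done
```

I took the rod from its stand and slid it into the barrel. It pushed the cork down about 11–12 mm to the stop, and I held it there at rest for over 0.25 s. The wrist read about 9 N, so roughly 10 N on the cork, well under 20 N. I then released the rod and slid the small grey rule's cursor to match, and handed in at about 22 s with the gripper clear of everything. `job_done()` gave no verdict.

**Exposed length and cursor:**

| Check | Value (mm) |
|---|---|
| Ring marks in the scene view | about 76–77 |
| Tool height plus springback | about 76 |
| Two-camera triangulation | about 77.3 |
| Cursor reading after release | about 75.9 |

The cursor is within about 1.5 mm of every estimate, against a tolerance of 3 mm.

**What went wrong or disagreed:**
- **First cursor grasp:** it closed on air because the fingertips sit about 15 mm higher than the stated tool frame. I regripped 20 mm lower and it held.
- **Scene camera heights:** they came out 1–3 mm low against the stated heights.
- **Rod lean:** it leans slightly within the bore's clearance, by my estimate at most about 3–4 degrees, under the 8 allowed.
- **Bystanders:** the arm never went near the tenon cap or the pad gauge. I did not measure their positions at the end.

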